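# Latch the end cover of a shielded test enclosure

## Robot

A 6-joint arm with a two-finger parallel gripper is mounted at the origin on the work surface. World frame = base frame: x ahead of the robot, y to its left, z up, the work surface at z = 0. Lengths are in mm, angles in rad, forces in N, time in s.
With the tool pointing down it reaches from about 350 to 875 mm from the base axis. Payload 4.2 kg.
Tool frame: the origin (TCP) lies at the very end of the fingers, on their centre line; the grasp point (between the pads) lies 19 mm behind it; z points along the fingers, y is the direction in which the jaws open and shut (so a half turn about z gives the same grasp; the last joint's range is limited). The gripper opens to 85 mm and grips with 20 to 120 N. Pads are 22 mm wide; open, the fingers measure 114 mm over their backs; the gripper's body (76 mm by 85 mm) begins 54 mm behind the grasp point. The pads swing forward as they close: fully open they stand 13 mm farther back than shut.
Start: joints at [1.512, 0.385, 0.008, 0, -1.194, -0.259], TCP at [195.266, 593.692, 231.312] pointing down, gripper open.
Joint ranges: [-3.14, 3.14], [-1.21, 2.06], [-1.07, 1.41], [-3.16, 2.05], [-2.99, -0.16], [-3.1, 3.1]. Speed limits (rad/s): [2.79, 2.79, 3.14, 3.14, 3.14, 3.14].

## Interface

Orientations are given as a unit quaternion [x, y, z, w].
In Python, from bench import telemetry, eyes, arm gives the robot as it stands. The module is installed in compiled form; this text tells all that it offers.
- The arm moves only by the tool move_arm, never from a script. Its argument "deltas" is text: rows parted by semicolons, each of 6 numbers parted by spaces: the shift along the tool's x, y, z in cm, then the turn, a rotation vector about the tool's x, y, z in rad. A call has 1 to 12 rows; each row shifts and turns the commanded pose from where the row before left it, along the tool's axes as they then stand; what a row does not reach is not made up. A row lasts 1/8 s, in which the tool goes at most 62.5 mm and 10.7 degrees, less where a joint would pass 70% of its speed; a pose out of reach is approached as far as the arm can. A call is refused whole if a number of a shift passes 6.25 or a number of a turn 0.188, either way. A call with a gripper value outside its range is refused whole. "grip" is the finger opening in cm, from 0 to 8.54, set as the call begins (left out, the last holds). The fingers move at their own pace and stop on an object; the grip force is fixed at half the most. Time passes only in rows, so rows that do not move let the fingers close. It gives the time, the measured TCP pose, the force and the opening at its end, in the units of the state.
- telemetry.read_state(): the state, without advancing time (a new reading comes with each control period).
- eyes.get_image(name): name is "scene" or "top"; returns a dict with "pixels" (480x640x3 uint8, blue, green, red), "range_z" (480x640 float32, mm along the optical axis (not along the pixel's ray), 0 where there is no reading), "fx", "fy", "cx", "cy" (pixels), "origin" and "orientation" of the camera in the world. Camera axes: x right, y up, looking along -z (the intrinsics and any distortion apply to the point x, -y, -z); pixel columns grow to the right and rows downward; lengths in mm; the calibration is good to about 2 mm. A picture is of the moment at which its call begins.
- arm.job_done(): hands the job in, once; it reports no verdict.
Trained networks look in a picture, given as the dict that the camera call returned (one of the last four; its "shot" number tells which), for a name from the list of things; names that differ only in an ending like _2 or _b are one class to them, and where a whole thing is asked for, a point or a joint stands for the part that bears it (a point fixed in the world has none). Each returns a list of dicts, best first, with "p" (0 to 1); they miss things now and then, are a little off and sometimes report something else, mostly with a low value. They report only what shows in the picture. A call takes as long as a camera call.
- eyes.boxes_of(picture, name): "point" ([x, y, z] in mm, in world coordinates, good to about 4 mm: the middle of the surface that is visible of it).
The state is a dict: "clock": time; "joints": joint angles; "joint_vel": joint speeds; "joint_efforts": joint torques, N m; "position": TCP position; "ee_rot": TCP orientation; "contact_force": force on the tool from outside, world axes, zero at the start; "wrist_torque": the same for the moment, N m; "gripper_width": finger opening in mm.
Only numpy, scipy, OpenCV 4.12 (cv2) and the standard library are available. Lean on these libraries where they do the work, as an engineer would, in place of code of your own. Each camera call takes 0.05 s, during which the arm holds its last target.

## Task

Close the draw latch on top of the test enclosure: bring the raised claw down over the brass keeper on the end cover and draw it back until its hook bites, then swing the red-gripped lever down over centre until it lies fully home and the cover is pulled in tight on its gasket. Be gentle: by hand only draw the claw snug on the keeper without forcing it, do not lean on or slam the lever against its rubber stop, let go of the latch at the end, and leave the other things on the bench where they are.

Things in the scene. Friction and masses are not known exactly. Their poses are not given: they have to be found in the camera images.
- enclosure: Test enclosure fixed to the bench, draw latch along the middle (y = 0) of its flat top, 95 mm up. Origin on the bench under the lever pivot; x level from the lever end (near the robot) to the keeper end, z up. Grey part x = -135 to 22 mm, 150 mm wide; a gap; aluminium end cover x = 27 to 94 mm. Bracket ears at the pivot: 20 mm along x, 26 mm wide over all, 40 mm high
- lever_pivot (a point): Point on the lever's hinge axis (along the enclosure's y), 34 mm above the enclosure's top; axes as the enclosure's
- lever (a joint): Lever angle, rad: 0 = fully home, level, pointing to the enclosure's -x, on its rubber stop; grows as it is raised (1.57 upright, 1.75 end). Stiff hinge (0.026 N m): stays where left while above 1. With the hook biting, load begins somewhere between 0.8 and 1.2; the push at the grip peaks at 3 to 9 N; below about 0.2 it goes over centre and home by itself. Unloaded, it must be pushed home
- claw_pin (a point): The claw's pin on the lever, 20 mm from the lever pivot on the grip's side (at lever angle 0 it is 20 mm to -x of the pivot and 1.4 mm below). Raising the lever carries the claw forward, past the keeper; lowering it draws the claw back. Pulling the claw by hand turns the lever with it (4 to 8 N)
- lever_grip (a point): Red grip at the lever's end, 45 mm along the lever, 26 mm wide, 10 mm thick. Origin: centre of its upper face (turned to the keeper when the lever is up), 82.5 mm from the pivot along the lever, 5 mm above the lever's middle line. x along the lever to the pivot, z out of the upper face
- stop (a point): Black rubber stop on the enclosure's top under the grip, 18 mm square, 29 mm high. This point: centre of its top. The closed lever rests on it; keep the press on it well under 40 N
- claw (a joint): Claw angle relative to the lever, rad; this minus the lever angle = tilt of the claw above level (0: level, pointing to the keeper). Stiff pivot (0.025 N m, more than the claw's weight): the claw does not fall, stays put relative to the lever, and so rises off the keeper as the lever is swung down, unless its hook already bites
- claw_grip (a point): Middle of the claw's front, 72 mm from its pin, 6 mm above the pin's line. Steel channel: two cheeks from 6 mm behind the pin to 86 mm ahead, 12 mm high, 6 mm thick, 40 mm over their upright outer faces (can be gripped across y). Floor plate 5 mm thick in the front 46 mm, underside level with the pin. x along the claw to the hook, z out of its upper side
- hook (a point): Down-turned lip at the claw's end, 40 mm wide, 6 mm thick, raked 0.15 rad inwards, reaching 9 mm below the claw's underside. Origin: middle of the lower edge of its inner face (which bears under the keeper), 80 mm from the claw's pin along the claw, 9 mm below the pin's line. Axes as claw_grip
- keeper_foot (a point): Foot of the brass keeper bar on the cover's top, 54.6 mm from the lever pivot along x while the cover is free; axes as the enclosure's. Bar 26 mm wide, 6 mm thick, leaning 0.3 rad away from the lever, hook bears under its outer face. It is screw-adjusted and clamped: upper outer edge 12 mm beyond the foot and 30 mm above it, +-2.4 mm along x, +-3.2 mm in height; find it by feel
- cover (a joint): How far the end cover is drawn in against its gasket, m: 0 = free, 0.0015 to 0.006 with the latch closed. Springy, 20 N per mm from the first touch. By hand keep the claw's press and pull on the keeper under 15 N
- plug: Brass plug, 22 mm across, 18 mm high, standing on the enclosure's top. Bystander. Origin: centre of its underside
- tape: Roll of tape, 90 mm across, 24 mm high, lying flat. Bystander. Origin: centre of its underside
- driver: Screwdriver with green handle, 170 mm long, lying. Bystander. Origin under it
- tray: Dark divided tray, 150 x 110 x 30 mm. Bystander. Origin: centre of its underside
- jar: Amber glass jar, 52 mm across, 70 mm high. Bystander. Origin: centre of its underside
- carton: Small cardboard carton, 120 x 85 x 35 mm. Bystander. Origin: centre of its underside
- meter: Black hand-held meter, 150 x 75 x 34 mm. Bystander. Origin: centre of its underside

How it is judged:
By the outcome, as a careful person would: the job done as asked, in the order asked, and still so for the second after the job is handed in, with the robot touching nothing.
It also fails if it takes over 72 s, if anything falls off the work surface, if the arm or the gripper's body presses on something with over 40 N, if the wrist force passes 120 N, or if a joint passes its speed limit or range.

## Working session

There is one attempt and no reset: what is moved stays moved. The work goes in short steps, Python scripts to look and compute and a tool call to move; the robot and the scene stay as the last step left them, time stands still between calls to the robot, and variables do not carry over. Pictures are saved under pics/ and viewed, and the job is handed in when it is done.

Besides the shell and the picture viewer there is one more tool, called by a JSON object that holds its "fn" and its "kwargs", one argument or row to a line. move_arm: Moves the arm, as the interface text tells. Its arguments: {"type":"object","properties":{"deltas":{"type":"string"},"grip":{"type":"number"}},"required":["deltas"]}

```bash
mkdir -p pics; cat > h.py <<'E'
import numpy as np, cv2
from scipy.spatial.transform import Rotation as R
from bench import telemetry, eyes, arm
def world(im,u,v):
    z=im["range_z"][int(v),int(u)]
    p=np.array([(u-im["cx"])/im["fx"]*z,-(v-im["cy"])/im["fy"]*z,-z])
    return R.from_quat(im["orientation"]).apply(p)+np.array(im["origin"])
def cloud(im):
    z=im["range_z"].astype(float); v,u=np.mgrid[0:480,0:640]
    p=np.stack([(u-im["cx"])/im["fx"]*z,-(v-im["cy"])/im["fy"]*z,-z],-1)
    return R.from_quat(im["orientation"]).apply(p.reshape(-1,3)).reshape(480,640,3)+np.array(im["origin"])
def proj(im,p):
    q=R.from_quat(im["orientation"]).inv().apply(np.array(p)-np.array(im["origin"]))
    return im["cx"]+im["fx"]*q[0]/-q[2], im["cy"]-im["fy"]*q[1]/-q[2]
E
python3 - <<'E'
from h import *
import pickle
s=telemetry.read_state(); print(s)
for n in ["scene","top"]:
    im=eyes.get_image(n); cv2.imwrite(f"pics/{n}0.png",im["pixels"]); pickle.dump(im,open(n+"0.pkl","wb"))
    print(n,{k:v for k,v in im.items() if k not in("pixels","range_z")})
    for nm in ["enclosure","lever","lever_grip","claw","claw_grip","hook","keeper_foot","stop","cover","plug","lever_pivot","claw_pin"]:
        try: print(nm,[(np.round(d["point"]),round(d["p"],2)) for d in eyes.boxes_of(im,nm)][:3])
        except Exception as e: print(nm,e)
E
```

```text
{'clock': 0.0, 'joints': array([ 1.51158114e+00,  3.85558720e-01,  6.63483334e-03, -5.31600459e-04,
       -1.19398843e+00, -2.58575822e-01]), 'joint_vel': array([ 6.81661835e-05,  1.28960605e-03, -2.71257764e-04,  1.81345982e-04,
        2.10122750e-04, -5.68566823e-04]), 'joint_efforts': array([ 1.34973492e-03, -3.92293203e+01,  1.88402706e+01,  4.18639988e+00,
       -4.56616443e-03,  9.82123076e-07]), 'position': array([195.09815152, 593.15698615, 230.2189593 ]), 'ee_rot': array([ 9.87386544e-01, -1.58324456e-01, -1.40536037e-04,  1.07732844e-03]), 'contact_force': array([-0.16856937,  0.58421891,  0.51857771]), 'wrist_torque': array([0.03400568, 0.01030557, 0.00587389]), 'gripper_width': 85.38808322829978}
scene {'fx': 434.727367359294, 'fy': 434.727367359294, 'cx': 322.3615233078627, 'cy': 245.97079932339193, 'origin': array([ 773.8872596 , -414.86083157,  861.89012247]), 'orientation': array([0.30471571, 0.07777109, 0.24592461, 0.9168539 ]), 'shot': 1}
enclosure [(array([559.,  13.,  96.]), 0.94), (array([562.,  36., 200.]), 0.69), (array([580.,  46., 206.]), 0.31)]
lever [(ar
[... 769 characters left out ...]
([ 0.0203259 , -0.0166681 , -0.70608751,  0.70763653]), 'shot': 2}
enclosure [(array([532.,  32., 100.]), 0.67), (array([578.,  42., 213.]), 0.51)]
lever [(array([571.,  42., 198.]), 0.77)]
lever_grip [(array([570.,  47., 203.]), 0.67), (array([624.,  64.,  93.]), 0.45)]
claw [(array([582.,  44., 213.]), 0.63)]
claw_grip [(array([580.,  47., 210.]), 0.65)]
hook [(array([578.,  42., 210.]), 0.92)]
keeper_foot [(array([624.,  64.,  92.]), 0.6)]
stop [(array([537.,  30.,  90.]), 0.76), (array([585., 374.,   5.]), 0.21)]
cover [(array([622.,  68., 100.]), 0.97)]
plug []
lever_pivot [(array([540.,  37.,  96.]), 0.97), (array([473., 462.,  33.]), 0.31)]
claw_pin [(array([574.,  40., 205.]), 0.97)]
```

View pics/scene0.png

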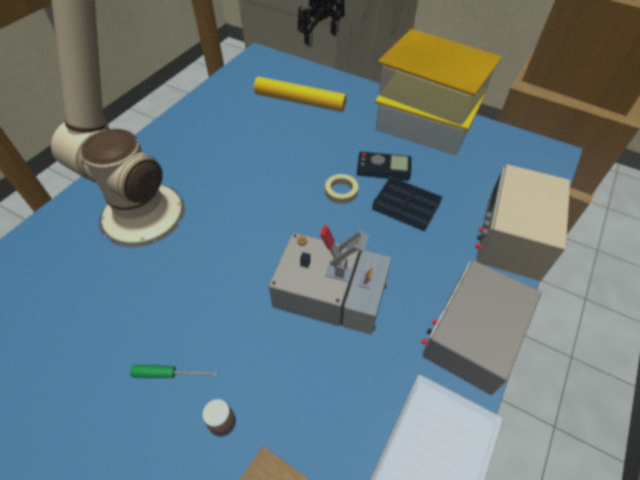

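View pics/top0.png

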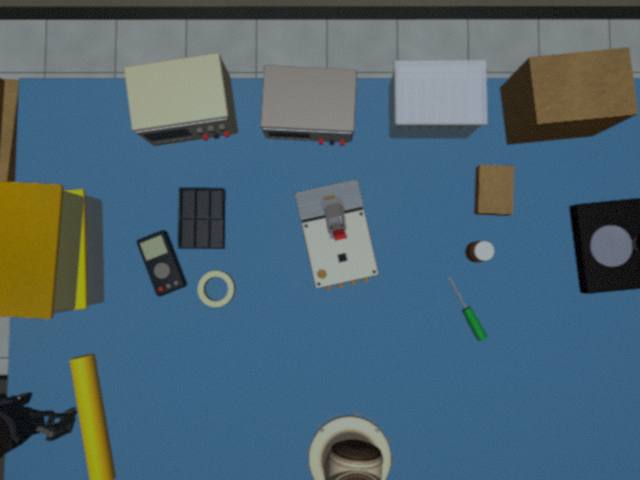

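The scene shows the enclosure at about (330,280), its red lever at (328,237), the claw at (350,245), the brass keeper at (368,277), and the plug at (302,240). In the top view the enclosure is at (340,235) and turned slightly.

```bash
python3 - <<'E'
from h import *
import pickle
for n,c in [("scene",(255,210,400,340)),("top",(280,165,390,300))]:
    im=pickle.load(open(n+"0.pkl","rb"))
    P=cloud(im); ok=im["range_z"]>0
    m=ok&(abs(P[...,2]-95)<7)&(P[...,0]>350)&(P[...,0]<720)&(abs(P[...,1]-40)<170)
    q=P[m][:,:2]; print(n,m.sum(),"z med",np.median(P[m][:,2]))
    # angle search w/ percentiles
    r=cv2.minAreaRect(q.astype(np.float32)); print(r)
    best=None
    for a in np.arange(0,0.5,0.005):
        c_,s_=np.cos(a),np.sin(a); X=q@[c_,s_]; Y=q@[-s_,c_]
        e=[np.percentile(X,.7),np.percentile(X,99.3),np.percentile(Y,.7),np.percentile(Y,99.3)]
        A=(e[1]-e[0])*(e[3]-e[2])
        if best is None or A<best[0]: best=(A,a,e)
    print(best)
    x0,y0,x1,y1=c
    cv2.imwrite(f"pics/{n}c.png",cv2.resize(im["pixels"][y0:y1,x0:x1],None,fx=5 if n=="scene" else 4.4,fy=5 if n=="scene" else 4.4,interpolation=cv2.INTER_CUBIC)[:600,:800])
E
```

```text
scene 5676 z med 96.13282062201392
((541.753173828125, 36.01580810546875), (228.607666015625, 152.6544647216797), 12.584441184997559)
(np.float64(32993.64218237974), np.float64(0.22), [np.float64(425.119540139728), np.float64(649.5894262507207), np.float64(-158.08193682414256), np.float64(-11.097222063493078)])
top 5433 z med 95.12705816872995
((541.3590698242188, 36.18958282470703), (228.4097900390625, 150.12399291992188), 12.5009183883667)
(np.float64(33195.18712246681), np.float64(0.21), [np.float64(424.303218644402), np.float64(649.1689677119081), np.float64(-151.02563024144564), np.float64(-3.4033833669275806)])
```

View crops.

View pics/scenec.png

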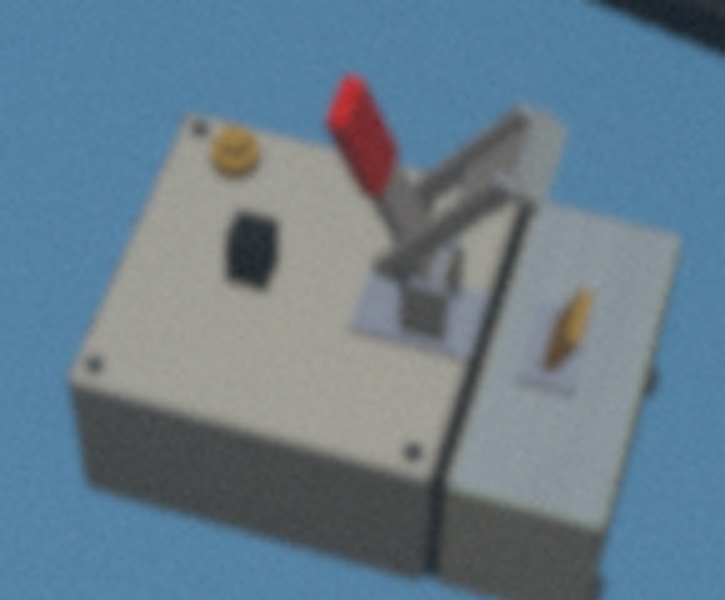

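View pics/topc.png

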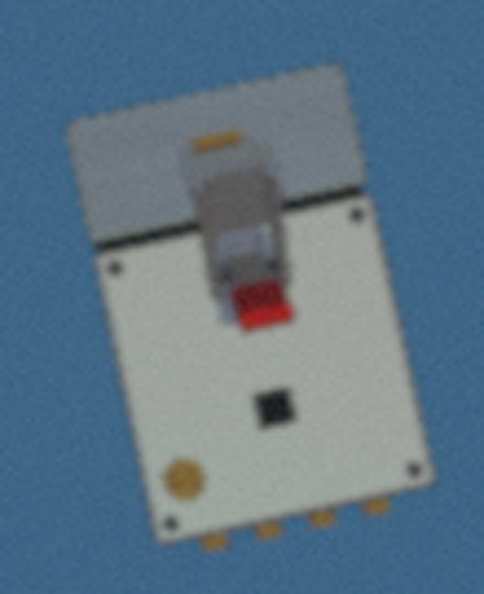

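```bash
cat >> h.py <<'E'
YAW=0.2185; O=np.array([561.5,40.6,0.]); RE=R.from_euler("z",YAW)
def toE(p): return RE.inv().apply(np.asarray(p)-O)
def toW(p): return RE.apply(np.asarray(p,float))+O
E
python3 - <<'E'
from h import *
import pickle
for n in ["scene","top"]:
    im=pickle.load(open(n+"0.pkl","rb"))
    P=cloud(im); ok=im["range_z"]>0
    E=toE(P.reshape(-1,3)).reshape(P.shape)
    m=ok&(E[...,2]>103)&(abs(E[...,0]+20)<120)&(abs(E[...,1])<74)&(E[...,2]<260)
    print(n,m.sum())
    hs=cv2.cvtColor(im["pixels"],cv2.COLOR_BGR2HSV)
    v,u=np.where(m)
    for a,b in zip(v,u): print(b,a,np.round(E[a,b]).astype(int),hs[a,b][:2]) if n=="scene" or 1 else 0
E
```

```text
scene 1319
323 225 [-42  11 225] [138  46]
324 225 [-40  10 227] [164  89]
325 225 [-38  10 228] [169 102]
326 225 [-36   9 230] [165  82]
327 225 [-34  10 229] [137  52]
323 226 [-41   7 227] [171 100]
324 226 [-39   8 227] [176 155]
325 226 [-37   7 228] [177 162]
326 226 [-35   6 230] [176 147]
327 226 [-34   9 227] [169  94]
323 227 [-40   3 228] [174 139]
324 227 [-39   6 226] [178 174]
325 227 [-36   4 229] [179 189]
326 227 [-34   4 230] [178 173]
327 227 [-33   6 228] [174 132]
328 227 [-32  10 224] [149  45]
322 228 [-42   3 225] [166  94]
323 228 [-40   3 226] [177 161]
324 228 [-37   1 229] [178 190]
325 228 [-36   2 229] [179 190]
326 228 [-34   2 229] [179 181]
327 228 [-33   6 225] [177 150]
328 228 [-32  11 220] [169  80]
322 229 [-40  -1 228] [173 131]
323 229 [-39   0 227] [179 177]
324 229 [-37   0 227] [179 188]
325 229 [-35   0 228] [179 194]
326 229 [-34   2 226] [179 183]
327 229 [-32   3 226] [177 157]
328 229 [-31   8 221] [173 120]
329 229 [-30  10 219] [140  53]
321 230 [-42  -3 227] [165  83]
322 230 [-40  -2 225] [176 159]
323 230 [-38  -3 227] [178 183]
3
[... 28231 characters left out ...]
  52  116] [ 19 140]
323 275 [-108   50  114] [ 20 146]
324 275 [-108   47  107] [ 20 136]
325 275 [-109   45  107] [20 82]
317 276 [-107   63  106] [33 19]
318 276 [-108   61  109] [21 57]
319 276 [-108   59  107] [ 20 106]
320 276 [-109   57  113] [ 22 138]
321 276 [-109   54  115] [ 21 146]
322 276 [-109   52  118] [ 21 145]
323 276 [-110   50  109] [ 21 140]
324 276 [-111   48  106] [ 20 107]
318 277 [-110   62  104] [27 33]
319 277 [-110   59  108] [20 64]
320 277 [-111   57  104] [21 99]
321 277 [-111   55  106] [ 20 120]
322 277 [-112   53  105] [ 20 114]
323 277 [-112   51  105] [21 98]
324 277 [-113   48  105] [22 60]
320 278 [-113   58  106] [23 43]
322 278 [-114   53  108] [22 55]
```

The rectangle fit gives 229 x 150 mm, which matches the enclosure (yaw 0.2185). The lever is at about 1.22 rad and the claw tilt at about 0.96 rad. Next I'll write a planner that turns targets in the enclosure frame into tool deltas.

```bash
cat >> h.py <<'E'
import json,os
def Rt(beta): return RE*R.from_euler("y",beta)*R.from_euler("x",np.pi)
def load():
    d=json.load(open("cmd.json")); return np.array(d["p"]),R.from_quat(d["q"])
def save(p,r): json.dump({"p":list(p),"q":list(r.as_quat())},open("cmd.json","w"))
def apply(txt):
    p,r=load()
    for row in txt.split(";"):
        a=np.array(list(map(float,row.split()))); p=p+r.apply(a[:3]*10); r=r*R.from_rotvec(a[3:])
    save(p,r)
def plan(segs):
    """segs: list of (E xyz target, beta, nrows). prints rows (rounded), commits to cmd.json"""
    p,r=load(); out=[]
    from scipy.spatial.transform import Slerp
    for tgt,b,n in segs:
        P1=toW(tgt); R1=Rt(b); p0,r0=p,r
        for i in range(1,n+1):
            f=i/n; pt=p0+(P1-p0)*f; rt=r0*R.from_rotvec((r0.inv()*R1).as_rotvec()*f)
            sh=np.round(r.inv().apply(pt-p)/10,2)+0.; ro=np.round((r.inv()*rt).as_rotvec(),3)+0.
            if abs(sh).max()>6.25 or abs(ro).max()>.188: print("LIMIT",sh,ro)
            out.append(" ".join(f"{v:g}" for v in [*sh,*ro]))
            p=p+r.apply(sh*10); r=r*R.from_rotvec(ro)
    save(p,r); print("; ".join(out)); print(len(out),"end E",np.round(toE(p),1))
def st():
    s=telemetry.read_state(); r=R.from_quat(s["ee_rot"]); z=RE.inv().apply(r.apply([0,0,1])); y=RE.inv().apply(r.apply([0,1,0]))
    p,rc=load()
    print("t",round(s["clock"],2),"E",np.round(toE(s["position"]),1),"cmdE",np.round(toE(p),1),"beta",round(float(np.arctan2(-z[0],-z[2])),3),"ztool",np.round(z,3),"y",np.round(y,3),"F_E",np.round(RE.inv().apply(s["contact_force"]),2),"M",np.round(RE.inv().apply(s["wrist_torque"]),2),"w",round(s["gripper_width"],1),"j",np.round(s["joints"],2))
def lever(pts=None,n="scene"): pass
E
python3 - <<'E'
from h import *
save([195.266,593.692,231.312],R.from_euler("z",-0.31801)*R.from_euler("x",np.pi))
plan([((-100,0,231.3),0,12)])
E
```

```text
3.62 3.85 0 0 0 -0.045; 3.45 4.01 0 0 0 -0.044; 3.27 4.16 0 0 0 -0.045; 3.08 4.29 0 0 0 -0.045; 2.88 4.44 0 0 0 -0.045; 2.67 4.56 0 0 0 -0.044; 2.48 4.67 0 0 0 -0.045; 2.26 4.78 0 0 0 -0.045; 2.05 4.87 0 0 0 -0.044; 1.83 4.96 0 0 0 -0.045; 1.6 5.04 0 0 0 -0.045; 1.37 5.1 0 0 0 -0.045
12 end E [-1.000e+02  1.000e-01  2.313e+02]
```

{"fn": "move_arm", "kwargs": {
  "deltas": "3.62 3.85 0 0 0 -0.045; 3.45 4.01 0 0 0 -0.044; 3.27 4.16 0 0 0 -0.045; 3.08 4.29 0 0 0 -0.045; 2.88 4.44 0 0 0 -0.045; 2.67 4.56 0 0 0 -0.044; 2.48 4.67 0 0 0 -0.045; 2.26 4.78 0 0 0 -0.045; 2.05 4.87 0 0 0 -0.044; 1.83 4.96 0 0 0 -0.045; 1.6 5.04 0 0 0 -0.045; 1.37 5.1 0 0 0 -0.045",
  "grip": 0
}}

```text
clock: 2.8
position: [464.6, 17.4, 231.8]
ee_rot: [0.994, 0.11, 0.001, -0.0]
contact_force: [0.6, 0.2, -0.2]
gripper_width: -0.4
```

```bash
python3 - <<'E'
from h import *
st()
plan([((-70,0,196),0,4),((-48,0,196),0,2),((-12,0,196),0,6)])
E
```

```text
t 2.8 E [-99.6  -1.7 231.8] cmdE [-1.000e+02  1.000e-01  2.313e+02] beta -0.001 ztool [ 0.001  0.    -1.   ] y [ 0.002 -1.    -0.   ] F_E [ 0.63  0.07 -0.25] M [-0.04 -0.09 -0.03] w -0.4 j [ 0.39  0.11 -0.37  0.   -1.09  1.4 ]
0.75 0 0.88 0 0 0; 0.75 0 0.89 0 0 0; 0.75 0 0.88 0 0 0; 0.75 0.01 0.88 0 0 0; 1.1 0 0 0 0 0; 1.1 0 0 0 0 0; 0.6 0 0 0 0 0; 0.6 0 0 0 0 0; 0.6 0 0 0 0 0; 0.6 0 0 0 0 0; 0.6 0 0 0 0 0; 0.6 0 0 0 0 0
12 end E [-12.  -0. 196.]
```

{"fn": "move_arm", "kwargs": {
  "deltas": "0.75 0 0.88 0 0 0; 0.75 0 0.89 0 0 0; 0.75 0 0.88 0 0 0; 0.75 0.01 0.88 0 0 0; 1.1 0 0 0 0 0; 1.1 0 0 0 0 0; 0.6 0 0 0 0 0; 0.6 0 0 0 0 0; 0.6 0 0 0 0 0; 0.6 0 0 0 0 0; 0.6 0 0 0 0 0; 0.6 0 0 0 0 0"
}}

```text
clock: 4.3
position: [550.2, 38.1, 196.0]
ee_rot: [0.994, 0.109, -0.0, 0.0]
contact_force: [-0.9, -0.2, 0.5]
gripper_width: -0.2
```

```bash
python3 - <<'E'
from h import *
st()
im=eyes.get_image("scene"); cv2.imwrite("pics/s1.png",cv2.resize(im["pixels"][200:340,255:400],None,fx=4,fy=4,interpolation=cv2.INTER_CUBIC))
E
```

```text
t 4.3 E [-11.6   0.  196. ] cmdE [-12.  -0. 196.] beta 0.0 ztool [-0. -0. -1.] y [ 0.001 -1.     0.   ] F_E [-0.93  0.    0.45] M [-0.07  0.19 -0.02] w -0.2 j [ 0.36  0.29 -0.23  0.   -1.05  1.43]
```

View pics/s1.png

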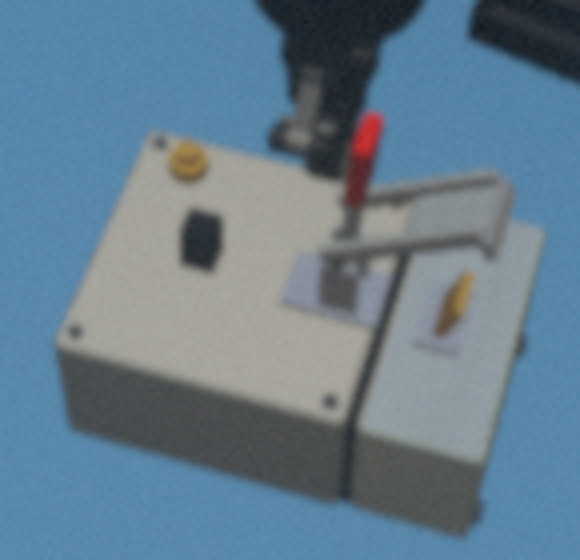

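The lever is upright and the claw is now at a tilt of about 0.5. I'll push the lever slightly further, then go over it and onto the claw.

```bash
python3 - <<'E'
from h import *
plan([((-8,0,196),0,2),((-20,0,196),0,2),((-20,0,262),0,3),((68,0,262),0,4)])
plan([((68,0,212),0,2),((68,0,155),0,8)])
E
```

```text
0.2 0 0 0 0 0; 0.2 0 0 0 0 0; -0.6 0 0 0 0 0; -0.6 0 0 0 0 0; 0 0 -2.2 0 0 0; 0 0 -2.2 0 0 0; 0 0 -2.2 0 0 0; 2.2 0 0 0 0 0; 2.2 0 0 0 0 0; 2.2 0 0 0 0 0; 2.2 0 0 0 0 0
11 end E [ 68.   0. 262.]
0 0 2.5 0 0 0; 0 0 2.5 0 0 0; 0 0 0.71 0 0 0; 0 0 0.72 0 0 0; 0 0 0.71 0 0 0; 0 0 0.71 0 0 0; 0 0 0.71 0 0 0; 0 0 0.72 0 0 0; 0 0 0.71 0 0 0; 0 0 0.71 0 0 0
10 end E [ 68.   0. 155.]
```

{"fn": "move_arm", "kwargs": {
  "deltas": "0.2 0 0 0 0 0; 0.2 0 0 0 0 0; -0.6 0 0 0 0 0; -0.6 0 0 0 0 0; 0 0 -2.2 0 0 0; 0 0 -2.2 0 0 0; 0 0 -2.2 0 0 0; 2.35 0 0 0 0 0; 2.35 0 0 0 0 0; 2.35 0 0 0 0 0; 2.35 0 0 0 0 0"
}}

```text
clock: 5.72
position: [634.0, 56.8, 262.2]
ee_rot: [0.994, 0.109, 0.0, -0.0]
contact_force: [0.3, 0.2, 0.5]
gripper_width: 0.3
```

{"fn": "move_arm", "kwargs": {
  "deltas": "0 0 2.5 0 0 0; 0 0 2.5 0 0 0; 0 0 0.71 0 0 0; 0 0 0.72 0 0 0; 0 0 0.71 0 0 0; 0 0 0.71 0 0 0; 0 0 0.71 0 0 0; 0 0 0.72 0 0 0; 0 0 0.71 0 0 0; 0 0 0.71 0 0 0"
}}

```text
clock: 6.98
position: [633.8, 56.8, 154.5]
ee_rot: [0.994, 0.109, -0.0, 0.0]
contact_force: [-0.7, 0.4, 0.7]
gripper_width: 0.1
```

```bash
python3 - <<'E'
from h import *
p,r=load(); save(p+RE.apply([6,0,0]),r)
st()
im=eyes.get_image("scene"); cv2.imwrite("pics/s2.png",cv2.resize(im["pixels"][200:340,255:400],None,fx=4,fy=4,interpolation=cv2.INTER_CUBIC))
E
```

```text
t 6.97 E [7.410e+01 1.000e-01 1.545e+02] cmdE [ 74.   0. 155.] beta 0.0 ztool [-0. -0. -1.] y [ 0.001 -1.     0.   ] F_E [-0.64  0.57  0.73] M [ 0.05 -0.    0.02] w 0.1 j [ 0.34  0.46 -0.07  0.   -1.04  1.45]
```

View pics/s2.png

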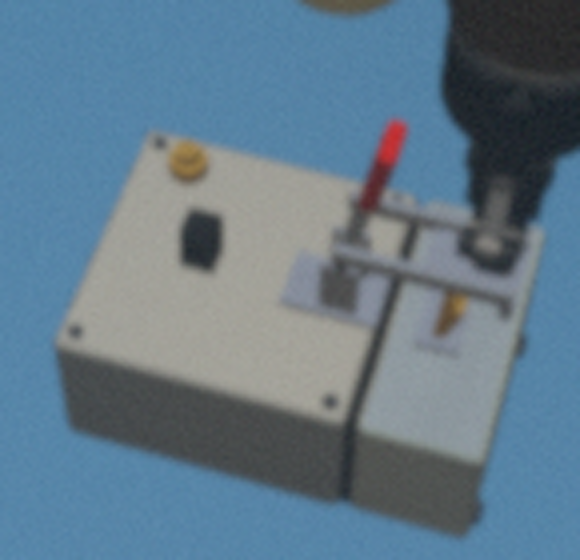

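{"fn": "move_arm", "kwargs": {
  "deltas": "0 0 0.3 0 0 0; 0 0 0.3 0 0 0; 0 0 0.3 0 0 0; 0 0 0.3 0 0 0; 0 0 0.3 0 0 0"
}}

```text
clock: 7.65
position: [633.8, 56.7, 139.9]
ee_rot: [0.994, 0.109, 0.0, -0.0]
contact_force: [0.8, 0.1, 0.1]
gripper_width: -0.2
```

```bash
python3 - <<'E'
from h import *
apply(";".join(["0 0 .3 0 0 0"]*5)); st()
E
```

```text
t 7.65 E [7.410e+01 1.000e-01 1.399e+02] cmdE [ 74.   0. 140.] beta -0.0 ztool [ 0.  0. -1.] y [ 0.001 -1.    -0.   ] F_E [ 0.76 -0.06  0.13] M [-0.01  0.09 -0.01] w -0.2 j [ 0.34  0.48 -0.09  0.   -1.01  1.45]
```

{"fn": "move_arm", "kwargs": {
  "deltas": "0 0 0.15 0 0 0; 0 0 0.15 0 0 0"
}}

```text
clock: 7.9
position: [633.8, 56.8, 136.9]
ee_rot: [0.994, 0.109, 0.0, 0.0]
contact_force: [0.6, 0.7, 0.6]
gripper_width: -0.2
```

{"fn": "move_arm", "kwargs": {
  "deltas": "0 0 0.1 0 0 0; 0 0 0.1 0 0 0"
}}

```text
clock: 8.15
position: [633.9, 56.8, 135.0]
ee_rot: [0.994, 0.109, 0.0, 0.0]
contact_force: [0.6, -0.9, -0.9]
gripper_width: 0.2
```

{"fn": "move_arm", "kwargs": {
  "deltas": "0 0 0.1 0 0 0; 0 0 0 0 0 0"
}}

```text
clock: 8.4
position: [633.8, 56.8, 133.9]
ee_rot: [0.994, 0.109, -0.0, -0.0]
contact_force: [0.9, 0.2, 0.2]
gripper_width: 0.1
```

{"fn": "move_arm", "kwargs": {
  "deltas": "0 0 0.1 0 0 0; 0 0 0 0 0 0"
}}

```text
clock: 8.65
position: [633.8, 56.8, 133.0]
ee_rot: [0.994, 0.109, -0.0, -0.0]
contact_force: [-0.2, 0.0, -0.6]
gripper_width: 0.3
```

```bash
python3 - <<'E'
from h import *
apply("0 0 .7 0 0 0"); st()
im=eyes.get_image("scene"); cv2.imwrite("pics/s3.png",cv2.resize(im["pixels"][220:300,310:400],None,fx=7,fy=7,interpolation=cv2.INTER_CUBIC))
E
```

```text
t 8.65 E [7.41e+01 1.00e-01 1.33e+02] cmdE [ 74.   0. 133.] beta 0.0 ztool [-0.  0. -1.] y [ 0.001 -1.    -0.   ] F_E [-0.17  0.06 -0.56] M [-0.02 -0.04 -0.03] w 0.3 j [ 0.34  0.48 -0.09 -0.   -0.99  1.45]
```

View pics/s3.png

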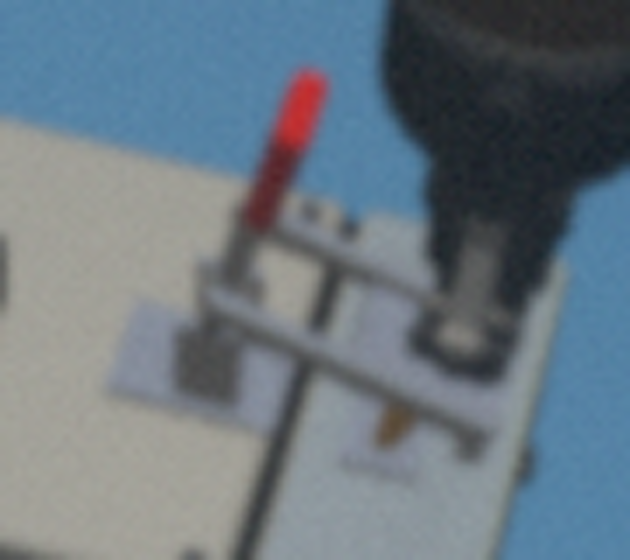

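{"fn": "move_arm", "kwargs": {
  "deltas": "0 0 0.08 0 0 0; 0 0 0 0 0 0"
}}

```text
clock: 8.95
position: [633.8, 56.8, 132.1]
ee_rot: [0.994, 0.109, -0.0, 0.0]
contact_force: [0.1, -0.1, 0.5]
gripper_width: -0.1
```

{"fn": "move_arm", "kwargs": {
  "deltas": "0 0 0.08 0 0 0; 0 0 0 0 0 0"
}}

```text
clock: 9.2
position: [633.8, 56.8, 131.3]
ee_rot: [0.994, 0.109, -0.0, 0.0]
contact_force: [-0.5, 0.4, 0.2]
gripper_width: -0.2
```

{"fn": "move_arm", "kwargs": {
  "deltas": "0 0 0.08 0 0 0; 0 0 0 0 0 0"
}}

```text
clock: 9.45
position: [633.8, 56.7, 130.5]
ee_rot: [0.994, 0.109, -0.0, 0.0]
contact_force: [-0.2, -0.3, 0.1]
gripper_width: 0.0
```

{"fn": "move_arm", "kwargs": {
  "deltas": "0 0 0.08 0 0 0; 0 0 0 0 0 0"
}}

```text
clock: 9.7
position: [633.8, 56.8, 129.7]
ee_rot: [0.994, 0.109, -0.0, 0.0]
contact_force: [-0.5, 0.8, 0.1]
gripper_width: -0.2
```

{"fn": "move_arm", "kwargs": {
  "deltas": "0 0 0.08 0 0 0; 0 0 0 0 0 0"
}}

```text
clock: 9.95
position: [633.8, 56.7, 128.9]
ee_rot: [0.994, 0.109, -0.0, 0.0]
contact_force: [-0.1, -0.3, 0.5]
gripper_width: 0.1
```

```bash
python3 - <<'E'
from h import *
apply("0 0 .4 0 0 0"); st()
im=eyes.get_image("scene"); cv2.imwrite("pics/s4.png",cv2.resize(im["pixels"][220:300,310:400],None,fx=7,fy=7,interpolation=cv2.INTER_CUBIC))
E
```

```text
t 9.95 E [7.400e+01 1.000e-01 1.289e+02] cmdE [ 74.   0. 129.] beta 0.0 ztool [-0.  0. -1.] y [ 0.001 -1.    -0.   ] F_E [-0.12 -0.28  0.46] M [-0.02 -0.03  0.02] w 0.1 j [ 0.34  0.49 -0.1  -0.   -0.99  1.45]
```

View pics/s4.png

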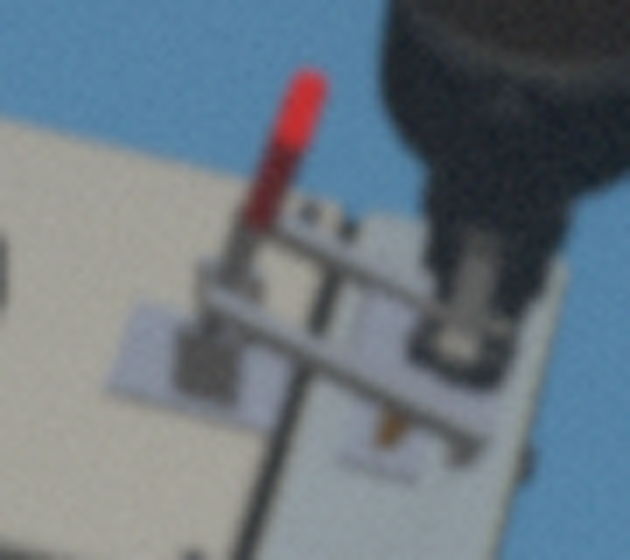

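{"fn": "move_arm", "kwargs": {
  "deltas": "0 0 0.08 0 0 0; 0 0 0 0 0 0"
}}

```text
clock: 10.25
position: [633.8, 56.8, 128.4]
ee_rot: [0.994, 0.109, 0.0, 0.0]
contact_force: [-0.2, -0.7, 0.7]
gripper_width: -0.0
```

{"fn": "move_arm", "kwargs": {
  "deltas": "0 0 0.08 0 0 0; 0 0 0 0 0 0"
}}

```text
clock: 10.5
position: [634.0, 56.8, 128.1]
ee_rot: [0.994, 0.11, 0.0, 0.0]
contact_force: [-1.6, -0.0, 4.7]
gripper_width: -0.1
```

{"fn": "move_arm", "kwargs": {
  "deltas": "0 0 0.08 0 0 0; 0 0 0 0 0 0"
}}

```text
clock: 10.75
position: [634.2, 56.8, 127.9]
ee_rot: [0.994, 0.11, 0.001, 0.0]
contact_force: [-1.4, -0.2, 6.8]
gripper_width: 0.1
```

Contact is felt at z 128.4 with 5–7 N, which fits the claw's underside resting on a keeper set low. I'll lift off and regrip the claw across its cheeks, with the tool pitched to match it.

```bash
python3 - <<'E'
from h import *
apply("0 0 .24 0 0 0"); st()
plan([((74,0,190),0,2),((86.4,0,168),0.38,4),((62.3,0,107.7),0.38,6)])
E
```

```text
t 10.75 E [ 74.5   0.  127.9] cmdE [ 74.    0.  126.6] beta -0.001 ztool [ 0.001 -0.    -1.   ] y [ 0.001 -1.     0.   ] F_E [-1.46  0.08  6.8 ] M [0.12 0.61 0.02] w 0.1 j [ 0.34  0.49 -0.1   0.   -0.98  1.45]
0 0 -3.17 0 0 0; 0 0 -3.17 0 0 0; 0.31 0 0.55 0 -0.095 0; 0.36 0 0.52 0 -0.095 0; 0.41 0 0.48 0 -0.095 0; 0.46 0 0.44 0 -0.095 0; 0 0 1.08 0 0 0; 0 0 1.08 0 0 0; 0 0 1.09 0 0 0; 0 0 1.08 0 0 0; 0 0 1.08 0 0 0; -0.01 0 1.08 0 0 0
12 end E [ 62.3   0.  107.8]
```

{"fn": "move_arm", "kwargs": {
  "deltas": "0 0 -3.17 0 0 0; 0 0 -3.17 0 0 0"
}}

```text
clock: 11.0
position: [633.5, 56.7, 189.7]
ee_rot: [0.994, 0.109, -0.001, 0.0]
contact_force: [0.9, 0.5, 0.3]
gripper_width: -0.0
```

{"fn": "move_arm", "kwargs": {
  "deltas": "0.31 0 0.55 0 -0.095 0; 0.36 0 0.52 0 -0.095 0; 0.41 0 0.48 0 -0.095 0; 0.46 0 0.44 0 -0.095 0",
  "grip": 6.2
}}

```text
clock: 11.5
position: [646.1, 59.6, 167.1]
ee_rot: [0.976, 0.107, -0.189, 0.021]
contact_force: [0.5, -0.0, -0.1]
gripper_width: 62.1
```

```bash
python3 - <<'E'
from h import *
st()
im=eyes.get_image("scene"); cv2.imwrite("pics/s5.png",cv2.resize(im["pixels"][200:320,290:410],None,fx=5,fy=5,interpolation=cv2.INTER_CUBIC))
E
```

```text
t 11.5 E [ 86.7   0.2 167.1] cmdE [ 62.3   0.  107.8] beta 0.383 ztool [-0.374  0.    -0.927] y [ 0.001 -1.    -0.   ] F_E [ 0.51 -0.12 -0.09] M [-0.   -0.72 -0.01] w 62.1 j [ 0.32  0.67  0.3  -0.04 -1.58  1.47]
```

View pics/s5.png

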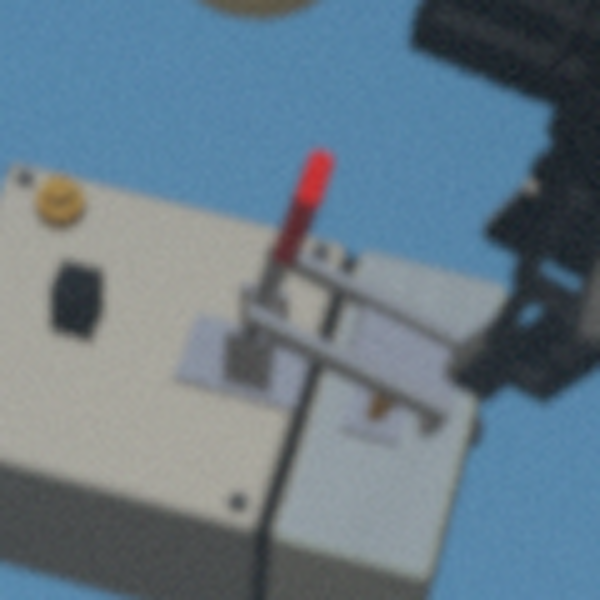

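The claw is lying over the keeper, with the hook beyond it. I'll go down around it.

{"fn": "move_arm", "kwargs": {
  "deltas": "0 0 1.08 0 0 0; 0 0 1.08 0 0 0; 0 0 1.09 0 0 0; 0 0 1.08 0 0 0; 0 0 1.08 0 0 0; -0.01 0 1.08 0 0 0"
}}

```text
clock: 12.3
position: [622.1, 54.2, 107.2]
ee_rot: [0.976, 0.107, -0.188, 0.021]
contact_force: [-0.2, -0.4, -0.3]
gripper_width: 62.0
```

```bash
python3 - <<'E'
from h import *
st()
im=eyes.get_image("scene"); cv2.imwrite("pics/s6.png",cv2.resize(im["pixels"][200:320,290:410],None,fx=5,fy=5,interpolation=cv2.INTER_CUBIC))
E
```

```text
t 12.3 E [6.210e+01 1.000e-01 1.072e+02] cmdE [ 62.3   0.  107.8] beta 0.38 ztool [-0.371 -0.    -0.929] y [ 0.001 -1.    -0.   ] F_E [-0.31 -0.33 -0.31] M [-0.01 -0.76 -0.02] w 62.0 j [ 0.33  0.68  0.15 -0.04 -1.42  1.48]
```

View pics/s6.png

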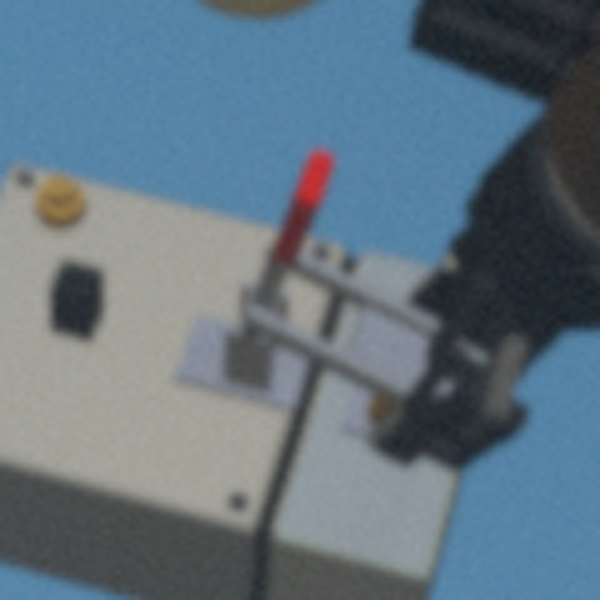

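Now close on the claw. The pads swing forward as they shut, so I'll watch the force.

{"fn": "move_arm", "kwargs": {
  "deltas": "0 0 0 0 0 0; 0 0 0 0 0 0; 0 0 0 0 0 0; 0 0 0 0 0 0",
  "grip": 3.6
}}

```text
clock: 12.85
position: [623.1, 53.3, 108.2]
ee_rot: [0.976, 0.107, -0.187, 0.021]
contact_force: [2.8, -4.1, -0.3]
gripper_width: 39.0
```

```bash
python3 - <<'E'
from h import *
st()
E
```

```text
t 12.85 E [ 62.9  -0.9 108.2] cmdE [ 62.3   0.  107.8] beta 0.379 ztool [-0.37  -0.001 -0.929] y [ 0.    -1.     0.001] F_E [ 1.84 -4.64 -0.31] M [-1.32 -1.01  0.44] w 39.0 j [ 0.32  0.68  0.16 -0.04 -1.43  1.48]
```

```bash
cat >> h.py <<'E'
K=np.array([61.,123.6])
def claw(th):
    pin=np.array([-20*np.cos(th)-1.4*np.sin(th),129+20*np.sin(th)-1.4*np.cos(th)])
    d=K-pin; t=np.arctan2(d[1],d[0]); a=np.array([np.cos(t),np.sin(t)]); n=np.array([-a[1],a[0]])
    return pin,t,a,n
def tcp_claw(th,off):  # off in claw frame
    pin,t,a,n=claw(th); return pin+a*off[0]+n*off[1],t
E
python3 - <<'E'
from h import *
pin,t,a,n=claw(1.7); print(t)
c=np.array([62.3,107.8]); off=[(c-pin)@a,(c-pin)@n]; print(off)
y=-0.9
segs=[((62.3,y,107.8),0.38,1)]
for th in [1.6,1.5,1.4,1.3,1.2,1.1,1.0,.9]:
    p,tt=tcp_claw(th,off); print(th,np.round(p,1),round(0.38+(t-tt),3), np.round(claw(th)[0]+80*claw(th)[2]-9*claw(th)[3],1))
    if th>1.35: segs.append(((p[0],y,p[1]),0.38+t-tt,2))
plan(segs)
E
```

```text
-0.40178307256131734
[np.float64(72.36186438940996), np.float64(-14.03339161730333)]
1.6 [ 60.8 108.5] 0.369 [ 69.7 110.3]
1.5 [ 59.3 109.2] 0.355 [ 68.3 111. ]
1.4 [ 57.9 109.8] 0.34 [ 66.9 111.8]
1.3 [ 56.7 110.2] 0.323 [ 65.6 112.4]
1.2 [ 55.5 110.6] 0.304 [ 64.3 113. ]
1.1 [ 54.4 111. ] 0.285 [ 63.2 113.5]
1.0 [ 53.5 111.2] 0.264 [ 62.2 113.9]
0.9 [ 52.6 111.3] 0.243 [ 61.3 114.2]
0 0.09 0 0 0 0; -0.08 0 -0.01 0 0.006 0; -0.09 0 -0.01 0 0.005 0; -0.08 0 0 0 0.007 0; -0.08 0 0 0 0.007 0; -0.07 0 -0.01 0 0.008 0; -0.08 0 0 0 0.007 0
7 end E [ 57.9  -0.9 109.7]
```

{"fn": "move_arm", "kwargs": {
  "deltas": "0 0.09 0 0 0 0; -0.08 0 -0.01 0 0.006 0; -0.09 0 -0.01 0 0.005 0; -0.08 0 0 0 0.007 0; -0.08 0 0 0 0.007 0; -0.07 0 -0.01 0 0.008 0; -0.08 0 0 0 0.007 0"
}}

```text
clock: 13.72
position: [619.2, 52.5, 110.3]
ee_rot: [0.98, 0.108, -0.167, 0.019]
contact_force: [4.2, -3.7, 1.0]
gripper_width: 39.4
```

```bash
python3 - <<'E'
from h import *
st()
im=eyes.get_image("scene"); cv2.imwrite("pics/s7.png",cv2.resize(im["pixels"][200:320,290:410],None,fx=5,fy=5,interpolation=cv2.INTER_CUBIC))
E
```

```text
t 13.72 E [ 58.9  -0.9 110.3] cmdE [ 57.9  -0.9 109.7] beta 0.337 ztool [-0.331 -0.001 -0.944] y [ 0.001 -1.     0.   ] F_E [ 3.31 -4.51  0.99] M [-1.03 -1.36  0.09] w 39.4 j [ 0.33  0.65  0.11 -0.04 -1.37  1.48]
```

View pics/s7.png

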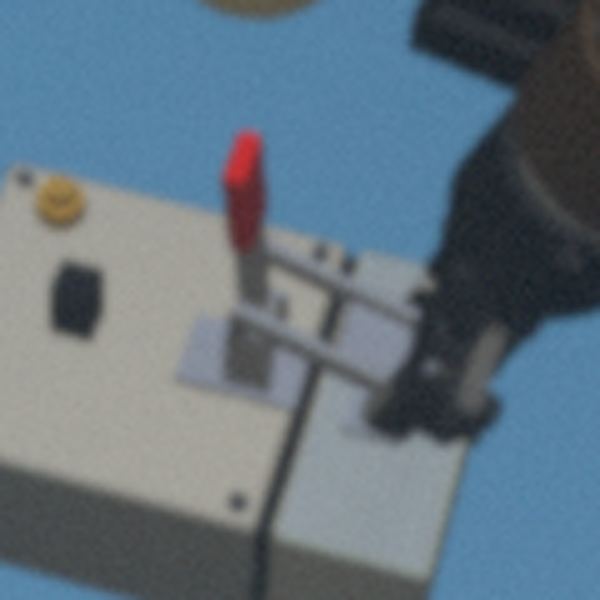

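```bash
python3 - <<'E'
from h import *
off=[72.36,-14.03]; t=claw(1.7)[1]; segs=[]
for th in [1.3,1.2]:
    p,tt=tcp_claw(th,off); segs.append(((p[0],-1.9,p[1]),0.38+t-tt,2))
plan(segs)
E
```

```text
-0.07 0.05 0 0 0.009 0; -0.06 0.05 -0.01 0 0.008 0; -0.06 0 0 0 0.009 0; -0.07 0 0 0 0.01 0
4 end E [ 55.5  -1.9 110.7]
```

{"fn": "move_arm", "kwargs": {
  "deltas": "-0.07 0.05 0 0 0.009 0; -0.06 0.05 -0.01 0 0.008 0; 0 0 0 0 0 0"
}}

```text
clock: 14.15
position: [617.0, 51.8, 110.5]
ee_rot: [0.981, 0.108, -0.16, 0.017]
contact_force: [1.4, 0.9, 2.9]
gripper_width: 39.0
```

```bash
python3 - <<'E'
from h import *
st()
E
```

```text
t 14.15 E [ 56.6  -1.1 110.5] cmdE [ 55.5  -1.9 110.7] beta 0.323 ztool [-0.317  0.001 -0.948] y [ 0.001 -1.    -0.001] F_E [1.53 0.57 2.89] M [ 0.13 -0.79 -0.56] w 39.0 j [ 0.33  0.64  0.1  -0.04 -1.35  1.48]
```

{"fn": "move_arm", "kwargs": {
  "deltas": "-0.06 0 0 0 0.009 0; 0 0 0 0 0 0"
}}

```text
clock: 14.4
position: [616.4, 51.6, 110.6]
ee_rot: [0.982, 0.108, -0.156, 0.017]
contact_force: [0.5, 2.3, 2.5]
gripper_width: 38.8
```

{"fn": "move_arm", "kwargs": {
  "deltas": "-0.07 0 0 0 0.01 0; 0 0 0 0 0 0"
}}

```text
clock: 14.65
position: [615.8, 51.4, 110.8]
ee_rot: [0.983, 0.108, -0.151, 0.016]
contact_force: [0.8, 4.3, 3.2]
gripper_width: 39.0
```

```bash
python3 - <<'E'
from h import *
st()
im=eyes.get_image("scene"); cv2.imwrite("pics/s8.png",cv2.resize(im["pixels"][200:320,290:410],None,fx=5,fy=5,interpolation=cv2.INTER_CUBIC))
E
```

```text
t 14.65 E [ 55.3  -1.2 110.8] cmdE [ 55.5  -1.9 110.7] beta 0.304 ztool [-0.299  0.001 -0.954] y [ 0.    -1.    -0.001] F_E [1.73 4.03 3.15] M [ 0.96 -0.42 -0.92] w 39.0 j [ 0.33  0.63  0.08 -0.03 -1.33  1.48]
```

View pics/s8.png

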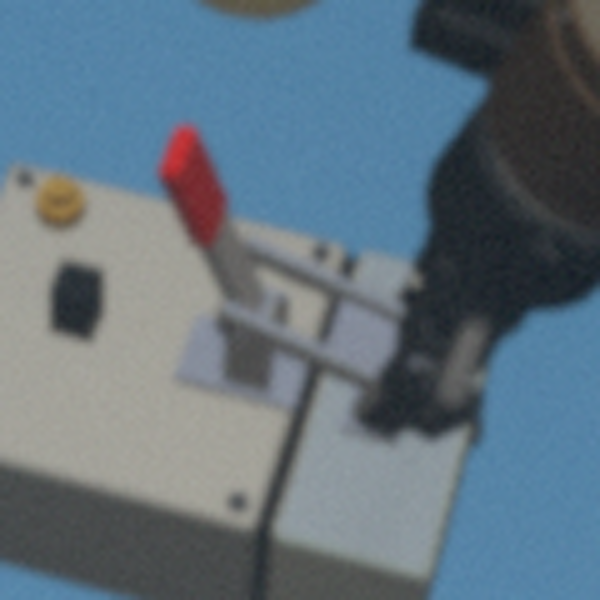

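{"fn": "move_arm", "kwargs": {
  "deltas": "-0.06 -0.06 0 0 0.01 0; 0 0 0 0 0 0"
}}

```text
clock: 14.95
position: [615.2, 51.3, 110.9]
ee_rot: [0.983, 0.108, -0.146, 0.016]
contact_force: [-1.2, 2.7, 3.9]
gripper_width: 39.1
```

{"fn": "move_arm", "kwargs": {
  "deltas": "-0.05 0 0 0 0.009 0; 0 0 0 0 0 0"
}}

```text
clock: 15.2
position: [614.7, 51.1, 111.1]
ee_rot: [0.984, 0.108, -0.141, 0.016]
contact_force: [-1.2, 4.9, 4.6]
gripper_width: 39.3
```

```bash
python3 - <<'E'
from h import *
apply("-0.06 -0.06 0 0 0.01 0;-0.05 0 0 0 0.009 0")
st()
E
```

```text
t 15.2 E [ 54.2  -1.2 111.1] cmdE [ 54.4  -1.3 111. ] beta 0.285 ztool [-0.281 -0.    -0.96 ] y [ 0.001 -1.    -0.   ] F_E [-0.1   5.03  4.61] M [ 0.87 -0.27 -0.79] w 39.3 j [ 0.33  0.61  0.06 -0.03 -1.3   1.47]
```

{"fn": "move_arm", "kwargs": {
  "deltas": "-0.05 -0.05 -0.03 0 0.01 0; 0 0 0 0 0 0"
}}

```text
clock: 15.45
position: [614.2, 51.2, 111.2]
ee_rot: [0.985, 0.108, -0.136, 0.015]
contact_force: [0.7, 0.5, 1.6]
gripper_width: 38.8
```

{"fn": "move_arm", "kwargs": {
  "deltas": "-0.05 -0.02 -0.02 0 0.01 0; 0 0 0 0 0 0"
}}

```text
clock: 15.7
position: [613.9, 51.2, 111.6]
ee_rot: [0.985, 0.108, -0.131, 0.015]
contact_force: [0.1, -1.2, 0.7]
gripper_width: 38.6
```

```bash
python3 - <<'E'
from h import *
apply("-0.05 -0.05 -0.03 0 0.01 0;-0.05 -0.02 -0.02 0 0.01 0")
st()
im=eyes.get_image("scene"); cv2.imwrite("pics/s9.png",cv2.resize(im["pixels"][200:320,290:410],None,fx=5,fy=5,interpolation=cv2.INTER_CUBIC))
E
```

```text
t 15.7 E [ 53.5  -1.1 111.6] cmdE [ 53.6  -0.6 111.8] beta 0.265 ztool [-0.262 -0.001 -0.965] y [ 0.001 -1.     0.001] F_E [-0.21 -1.21  0.69] M [-0.35 -0.54 -0.32] w 38.6 j [ 0.33  0.6   0.04 -0.03 -1.28  1.47]
```

View pics/s9.png

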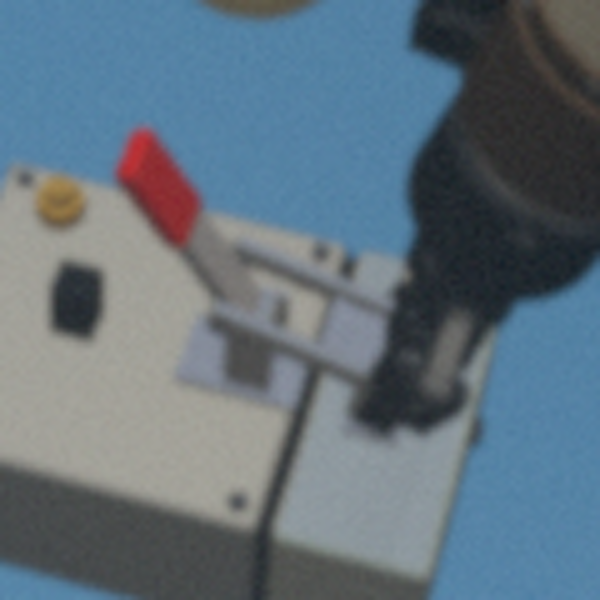

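{"fn": "move_arm", "kwargs": {
  "deltas": "-0.05 0.02 0 0 0.01 0; 0 0 0 0 0 0"
}}

```text
clock: 16.0
position: [613.6, 51.1, 111.8]
ee_rot: [0.986, 0.109, -0.126, 0.014]
contact_force: [0.6, -1.4, 1.4]
gripper_width: 39.1
```

{"fn": "move_arm", "kwargs": {
  "deltas": "-0.05 0 0.01 0 0.01 0; 0 0 0 0 0 0"
}}

```text
clock: 16.25
position: [613.5, 51.2, 112.0]
ee_rot: [0.987, 0.109, -0.121, 0.013]
contact_force: [2.8, -2.1, 0.1]
gripper_width: 39.3
```

```bash
cat >> h.py <<'E'
def leverang():
    im=eyes.get_image("scene"); P=cloud(im); E=toE(P.reshape(-1,3)).reshape(P.shape)
    hs=cv2.cvtColor(im["pixels"],cv2.COLOR_BGR2HSV)
    m=(im["range_z"]>0)&((hs[...,0]>172)|(hs[...,0]<6))&(hs[...,1]>120)&(abs(E[...,1])<25)&(abs(E[...,0]+40)<90)&(E[...,2]>105)&(E[...,2]<250)
    q=E[m]; c=q.mean(0); print("red n",m.sum(),"c",np.round(c,1),"angle~",round(float(np.arctan2(c[2]-129,-c[0])),3)); return im
E
python3 - <<'E'
from h import *
apply("-0.05 0.02 0 0 0.01 0;-0.05 0 0.01 0 0.01 0")
st(); leverang()
E
```

```text
t 16.25 E [ 53.1  -1.  112. ] cmdE [ 52.6  -0.8 111.9] beta 0.244 ztool [-0.241 -0.001 -0.97 ] y [ 0.001 -1.     0.   ] F_E [ 2.32 -2.64  0.11] M [-0.78 -0.91 -0.14] w 39.3 j [ 0.33  0.59  0.03 -0.03 -1.25  1.47]
red n 194 c [-45.7  -3.9 203.7] angle~ 1.022
```

{"fn": "move_arm", "kwargs": {
  "deltas": "-0.05 0.03 0 0 0.005 0; 0 0 0 0 0 0"
}}

```text
clock: 16.55
position: [613.4, 51.1, 112.0]
ee_rot: [0.987, 0.109, -0.118, 0.013]
contact_force: [4.1, -2.1, -0.8]
gripper_width: 38.9
```

{"fn": "move_arm", "kwargs": {
  "deltas": "-0.05 0 0.01 0 0.005 0; 0 0 0 0 0 0"
}}

```text
clock: 16.8
position: [613.2, 51.1, 111.9]
ee_rot: [0.987, 0.109, -0.115, 0.013]
contact_force: [4.7, -2.3, -2.3]
gripper_width: 39.3
```

```bash
python3 - <<'E'
from h import *
apply("-0.05 0.03 0 0 0.005 0;-0.05 0 0.01 0 0.005 0")
st(); im=leverang()
cv2.imwrite("pics/s10.png",cv2.resize(im["pixels"][200:320,290:410],None,fx=5,fy=5,interpolation=cv2.INTER_CUBIC))
E
```

```text
t 16.8 E [ 52.8  -1.  111.9] cmdE [ 51.6  -1.1 112.1] beta 0.232 ztool [-0.23  -0.    -0.973] y [ 0.001 -1.     0.   ] F_E [ 4.11 -3.26 -2.27] M [-0.81 -1.7  -0.15] w 39.3 j [ 0.33  0.58  0.02 -0.03 -1.23  1.47]
red n 198 c [-48.5  -3.7 201.4] angle~ 0.981
```

View pics/s10.png

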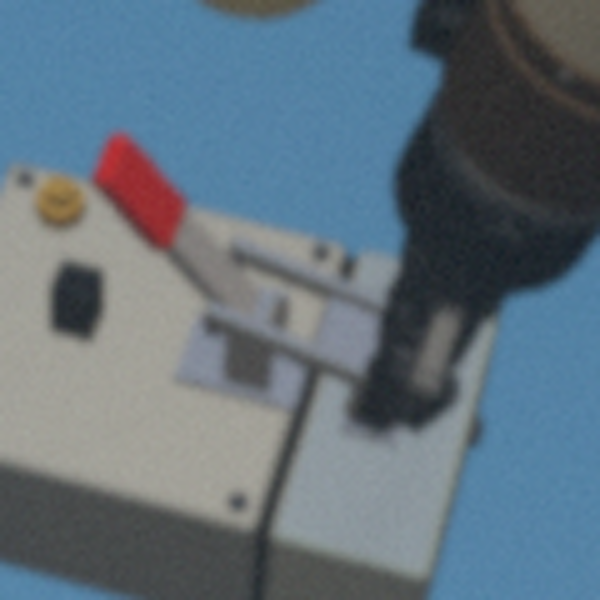

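{"fn": "move_arm", "kwargs": {
  "deltas": "-0.06 0 0.02 0 0 0; 0 0 0 0 0 0"
}}

```text
clock: 17.1
position: [613.1, 51.1, 112.0]
ee_rot: [0.987, 0.109, -0.115, 0.013]
contact_force: [5.9, -0.4, -1.6]
gripper_width: 39.1
```

{"fn": "move_arm", "kwargs": {
  "deltas": "-0.06 0 0.02 0 0 0; 0 0 0 0 0 0"
}}

```text
clock: 17.35
position: [613.1, 51.0, 111.9]
ee_rot: [0.987, 0.109, -0.114, 0.013]
contact_force: [7.5, -1.5, -0.8]
gripper_width: 39.0
```

```bash
python3 - <<'E'
from h import *
apply("-0.12 0 .04 0 0 0")
st(); im=leverang()
E
```

```text
t 17.35 E [ 52.6  -1.  111.9] cmdE [ 50.4  -1.1 112. ] beta 0.23 ztool [-0.228 -0.    -0.974] y [ 0.001 -1.     0.   ] F_E [ 7.04 -3.11 -0.79] M [-0.89 -2.29 -0.14] w 39.0 j [ 0.33  0.58  0.01 -0.03 -1.23  1.47]
red n 195 c [-49.1  -3.8 200.5] angle~ 0.969
```

The hook is biting: 7 N of pull now gives only 0.2 mm of travel, with the lever at about 0.92. I'll release the claw and back off along the tool axis.

{"fn": "move_arm", "kwargs": {
  "deltas": "0 0 0 0 0 0; 0 0 0 0 0 0; 0 0 0 0 0 0",
  "grip": 6
}}

```text
clock: 17.77
position: [610.3, 50.7, 111.8]
ee_rot: [0.987, 0.109, -0.117, 0.013]
contact_force: [1.1, -0.7, 0.5]
gripper_width: 60.1
```

{"fn": "move_arm", "kwargs": {
  "deltas": "0.05 0 -1.5 0 0 0; 0 0 -2.5 0 0 0; 0 0 -2.5 0 0 0; 0 0 -2.5 0 0 0"
}}

```text
clock: 18.27
position: [632.4, 55.3, 201.5]
ee_rot: [0.987, 0.109, -0.116, 0.013]
contact_force: [0.6, 0.4, -0.4]
gripper_width: 60.1
```

```bash
python3 - <<'E'
from h import *
apply("0.05 0 -9 0 0 0")
st(); im=leverang()
cv2.imwrite("pics/s11.png",cv2.resize(im["pixels"][200:320,290:410],None,fx=5,fy=5,interpolation=cv2.INTER_CUBIC))
E
```

```text
t 18.27 E [ 72.4  -1.  201.5] cmdE [ 71.8  -1.1 199.4] beta 0.234 ztool [-0.232 -0.    -0.973] y [ 0.001 -1.     0.   ] F_E [ 0.7   0.22 -0.42] M [ 0.01 -0.5   0.  ] w 60.1 j [ 0.33  0.54  0.18 -0.03 -1.44  1.47]
red n 193 c [-47.2  -3.7 202. ] angle~ 0.997
```

View pics/s11.png

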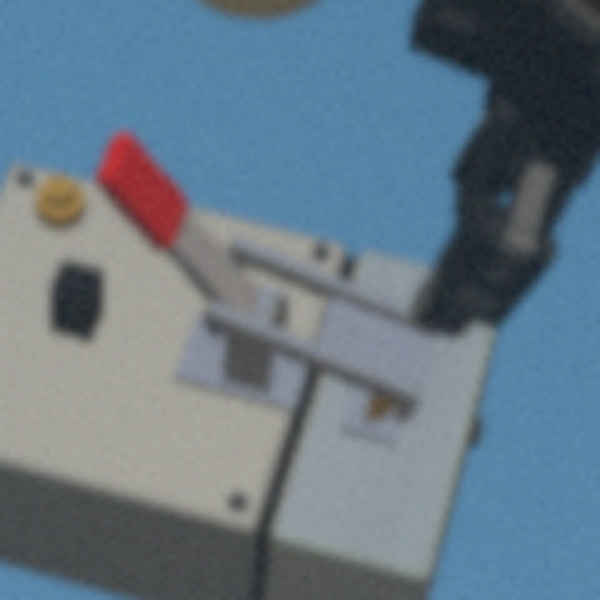

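```bash
cat >> h.py <<'E'
TH0,B0=0.93,0.45
def tcp_lev(th,depth=14.,y=-0.8,dth=0.0):
    d=np.array([-np.cos(th),np.sin(th)]); b=B0+(th-TH0); z=np.array([-np.sin(b),-np.cos(b)])
    p=np.array([0,129.])+82.5*d+depth*z; return (p[0],y,p[1]),b
E
python3 - <<'E'
from h import *
p,b=tcp_lev(TH0); z=np.array([-np.sin(b),0,-np.cos(b)])
plan([((40,-.8,240),.35,3),(tuple(np.array(p)-55*z),b,4)])
plan([(p,b,5)])
E
```

```text
-1.35 -0.01 -1.07 0 -0.038 0; -1.38 -0.01 -1.02 0 -0.039 0; -1.43 -0.01 -0.96 0 -0.038 0; -1.61 0 0.8 0 -0.025 0; -1.59 0 0.84 0 -0.025 0; -1.57 0 0.88 0 -0.025 0; -1.54 0 0.91 0 -0.025 0
7 end E [-31.5  -0.8 232.1]
0 0 1.1 0 0 0; 0 0 1.1 0 0 0; 0 0 1.1 0 0 0; 0 0 1.1 0 0 0; 0 0 1.1 0 0 0
5 end E [-55.4  -0.8 182.5]
```

{"fn": "move_arm", "kwargs": {
  "deltas": "-1.35 -0.01 -1.07 0 -0.038 0; -1.38 -0.01 -1.02 0 -0.039 0; -1.43 -0.01 -0.96 0 -0.038 0; -1.61 0 0.8 0 -0.025 0; -1.59 0 0.84 0 -0.025 0; -1.57 0 0.88 0 -0.025 0; -1.54 0 0.91 0 -0.025 0; 0 0 0 0 0 0",
  "grip": 4.4
}}

```text
clock: 19.32
position: [530.3, 32.8, 232.2]
ee_rot: [0.969, 0.107, -0.222, 0.024]
contact_force: [-0.0, 0.7, 0.1]
gripper_width: 44.3
```

{"fn": "move_arm", "kwargs": {
  "deltas": "0 0 1.1 0 0 0; 0 0 1.1 0 0 0; 0 0 1.1 0 0 0; 0 0 1.1 0 0 0; 0 0 1.1 0 0 0"
}}

```text
clock: 19.95
position: [507.4, 27.8, 181.8]
ee_rot: [0.969, 0.107, -0.222, 0.024]
contact_force: [-1.0, -0.2, 0.3]
gripper_width: 44.4
```

```bash
python3 - <<'E'
from h import *
st(); im=leverang()
cv2.imwrite("pics/s12.png",cv2.resize(im["pixels"][180:320,270:410],None,fx=4,fy=4,interpolation=cv2.INTER_CUBIC))
E
```

```text
t 19.95 E [-55.6  -0.8 181.8] cmdE [-55.4  -0.8 182.5] beta 0.45 ztool [-0.435 -0.    -0.9  ] y [ 0.001 -1.     0.   ] F_E [-1.06 -0.01  0.33] M [ 0.03 -0.94  0.02] w 44.4 j [ 0.34  0.47 -0.05 -0.05 -1.5   1.46]
red n 75 c [-55.4  -3.2 214.1] angle~ 0.994
```

View pics/s12.png

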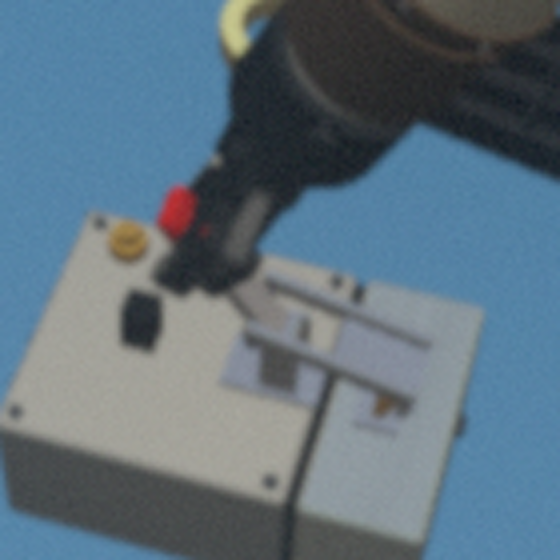

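{"fn": "move_arm", "kwargs": {
  "deltas": "0 0 0 0 0 0; 0 0 0 0 0 0; 0 0 0 0 0 0; 0 0 0 0 0 0",
  "grip": 2.2
}}

```text
clock: 20.5
position: [508.0, 27.4, 182.8]
ee_rot: [0.969, 0.107, -0.222, 0.025]
contact_force: [0.2, -4.4, 0.0]
gripper_width: 24.5
```

```bash
python3 - <<'E'
from h import *
st()
segs=[]
for th in np.arange(0.90,0.60,-0.03):
    p,b=tcp_lev(th); segs.append((p,b,1))
plan(segs)
E
```

```text
t 20.5 E [-55.1  -1.3 182.8] cmdE [-55.4  -0.8 182.5] beta 0.45 ztool [-0.435 -0.001 -0.901] y [ 0.001 -1.     0.001] F_E [-0.78 -4.36  0.04] M [-1.1  -0.84  0.56] w 24.5 j [ 0.34  0.46 -0.05 -0.05 -1.5   1.46]
-0.07 0 0.22 0 0.03 0; -0.07 0 0.22 0 0.03 0; -0.07 0 0.22 0 0.03 0; -0.07 0 0.22 0 0.03 0; -0.07 0 0.23 0 0.03 0; -0.07 0 0.22 0 0.03 0; -0.07 0 0.22 0 0.03 0; -0.06 0 0.22 0 0.03 0; -0.07 0 0.22 0 0.03 0; -0.07 0 0.22 0 0.03 0; -0.07 0 0.22 0 0.03 0
11 end E [-69.8  -0.8 161.7]
```

{"fn": "move_arm", "kwargs": {
  "deltas": "-0.07 0.04 0.22 0 0.03 0; -0.07 0.04 0.22 0 0.03 0; -0.07 0 0.22 0 0.03 0; -0.07 0 0.22 0 0.03 0"
}}

```text
clock: 21.0
position: [502.2, 25.9, 175.7]
ee_rot: [0.981, 0.108, -0.162, 0.018]
contact_force: [1.5, -2.6, 0.4]
gripper_width: 25.0
```

```bash
python3 - <<'E'
from h import *
st(); im=leverang()
cv2.imwrite("pics/s13.png",cv2.resize(im["pixels"][200:320,290:410],None,fx=5,fy=5,interpolation=cv2.INTER_CUBIC))
E
```

```text
t 21.0 E [-61.1  -1.4 175.7] cmdE [-69.8  -0.8 161.7] beta 0.327 ztool [-0.321 -0.    -0.947] y [ 0.001 -1.    -0.   ] F_E [ 0.92 -2.91  0.39] M [-0.61 -0.64  0.25] w 25.0 j [ 0.35  0.4  -0.15 -0.04 -1.35  1.46]
red n 51 c [-65.6  -6.9 209.9] angle~ 0.89
```

View pics/s13.png

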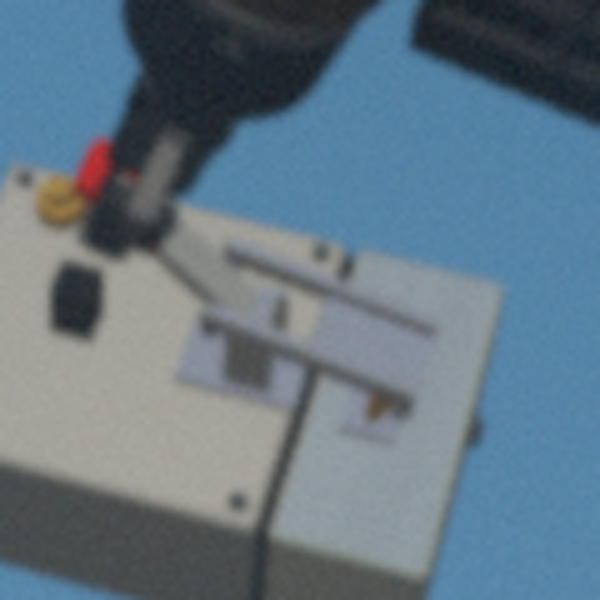

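{"fn": "move_arm", "kwargs": {
  "deltas": "-0.07 0.03 0.23 0 0.03 0; -0.07 0 0.22 0 0.03 0; -0.07 0 0.22 0 0.03 0; -0.06 0 0.22 0 0.03 0"
}}

```text
clock: 21.55
position: [497.3, 24.9, 168.1]
ee_rot: [0.989, 0.109, -0.103, 0.011]
contact_force: [1.0, -0.9, 1.8]
gripper_width: 24.3
```

```bash
python3 - <<'E'
from h import *
st(); im=leverang()
cv2.imwrite("pics/s14.png",cv2.resize(im["pixels"][230:310,320:400],None,fx=7,fy=7,interpolation=cv2.INTER_CUBIC))
E
```

```text
t 21.55 E [-66.1  -1.4 168.1] cmdE [-69.8  -0.8 161.7] beta 0.207 ztool [-0.206  0.    -0.979] y [ 0.001 -1.    -0.001] F_E [ 0.74 -1.07  1.75] M [-0.24 -0.29  0.14] w 24.3 j [ 0.36  0.33 -0.25 -0.03 -1.2   1.45]
red n 51 c [-52.9  -3.9 182.1] angle~ 0.787
```

View pics/s14.png

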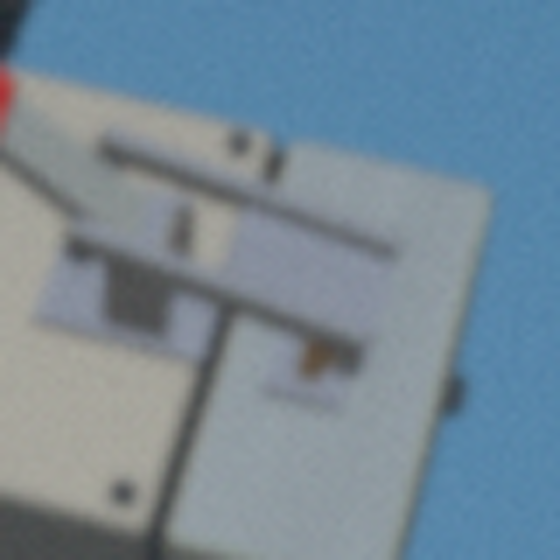

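{"fn": "move_arm", "kwargs": {
  "deltas": "-0.07 0 0.22 0 0.03 0; -0.07 0 0.22 0 0.03 0; -0.07 0 0.22 0 0.03 0"
}}

```text
clock: 21.98
position: [494.2, 24.2, 162.0]
ee_rot: [0.992, 0.109, -0.059, 0.006]
contact_force: [0.9, -1.0, 1.3]
gripper_width: 24.9
```

```bash
python3 - <<'E'
from h import *
apply("0 0.11 0 0 0 0")
st(); im=leverang()
cv2.imwrite("pics/s15.png",cv2.resize(im["pixels"][230:310,320:400],None,fx=7,fy=7,interpolation=cv2.INTER_CUBIC))
segs=[]
for th in np.arange(0.57,0.2,-0.03):
    p,b=tcp_lev(th,y=-1.9); segs.append((p,b,1))
plan(segs)
E
```

```text
t 21.98 E [-69.3  -1.5 162. ] cmdE [-69.8  -1.9 161.7] beta 0.118 ztool [-0.118  0.    -0.993] y [ 0.001 -1.    -0.001] F_E [ 0.68 -1.19  1.31] M [-0.13 -0.1   0.09] w 24.9 j [ 0.37  0.29 -0.32 -0.02 -1.08  1.43]
red n 61 c [-52.7  -4.3 176.3] angle~ 0.732
-0.07 0 0.22 0 0.03 0; -0.07 0 0.22 0 0.03 0; -0.07 0 0.22 0 0.03 0; -0.07 0 0.22 0 0.03 0; -0.07 0 0.22 0 0.03 0; -0.07 0 0.22 0 0.03 0; -0.06 0 0.22 0 0.03 0; -0.07 0 0.22 0 0.03 0; -0.07 0 0.22 0 0.03 0; -0.07 0 0.22 0 0.03 0; -0.07 0 0.23 0 0.03 0; -0.07 0 0.22 0 0.03 0; -0.07 0 0.22 0 0.03 0
13 end E [-77.   -1.9 132.7]
```

View pics/s15.png

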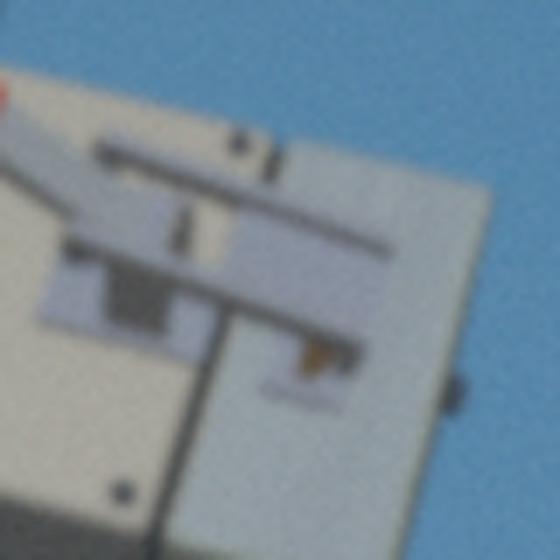

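{"fn": "move_arm", "kwargs": {
  "deltas": "-0.07 0 0.22 0 0.03 0; -0.07 0 0.22 0 0.03 0; -0.07 0 0.22 0 0.03 0; -0.07 0 0.22 0 0.03 0; -0.07 0 0.22 0 0.03 0"
}}

```text
clock: 22.65
position: [490.1, 23.2, 151.2]
ee_rot: [0.994, 0.109, 0.016, -0.002]
contact_force: [0.4, -1.4, 1.4]
gripper_width: 24.9
```

```bash
python3 - <<'E'
from h import *
st(); im=leverang()
cv2.imwrite("pics/s16.png",cv2.resize(im["pixels"][230:310,320:400],None,fx=7,fy=7,interpolation=cv2.INTER_CUBIC))
E
```

```text
t 22.65 E [-73.4  -1.5 151.2] cmdE [-77.   -1.9 132.7] beta -0.032 ztool [ 0.032  0.001 -1.   ] y [ 0.001 -1.    -0.001] F_E [ 0.12 -1.41  1.39] M [-0.17  0.02  0.11] w 24.9 j [ 0.38  0.22 -0.45  0.01 -0.86  1.4 ]
red n 94 c [-61.2  -3.2 169.7] angle~ 0.587
```

View pics/s16.png

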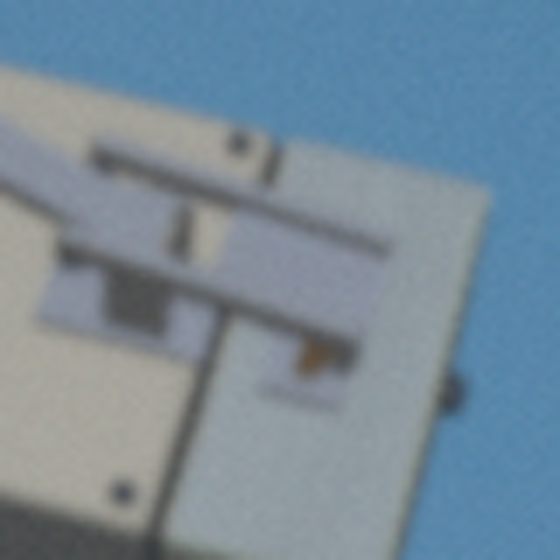

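{"fn": "move_arm", "kwargs": {
  "deltas": "-0.07 0 0.22 0 0.03 0; -0.06 0 0.22 0 0.03 0; -0.07 0 0.22 0 0.03 0; -0.07 0 0.22 0 0.03 0"
}}

```text
clock: 23.2
position: [488.0, 22.8, 142.1]
ee_rot: [0.991, 0.109, 0.075, -0.009]
contact_force: [0.2, -0.9, 1.5]
gripper_width: 24.8
```

```bash
python3 - <<'E'
from h import *
st(); im=leverang()
cv2.imwrite("pics/s17.png",cv2.resize(im["pixels"][230:310,320:400],None,fx=7,fy=7,interpolation=cv2.INTER_CUBIC))
E
```

```text
t 23.2 E [-75.6  -1.5 142.1] cmdE [-77.   -1.9 132.7] beta -0.151 ztool [ 0.15   0.001 -0.989] y [ 0.001 -1.    -0.001] F_E [-0.03 -0.92  1.47] M [-0.1   0.21  0.09] w 24.8 j [ 0.4   0.18 -0.56  0.04 -0.68  1.36]
red n 112 c [-66.5  -1.6 161.1] angle~ 0.449
```

View pics/s17.png

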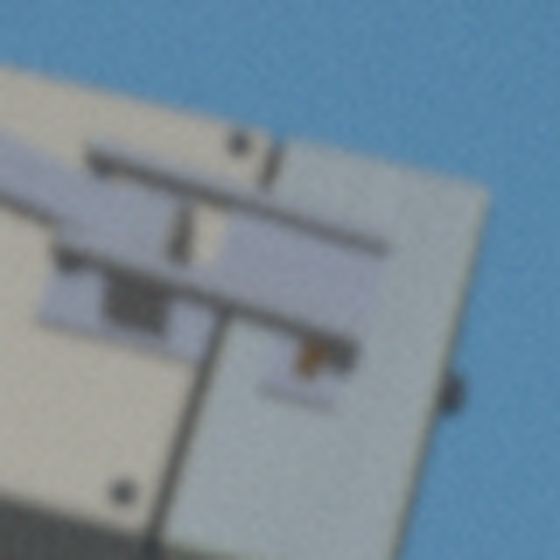

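{"fn": "move_arm", "kwargs": {
  "deltas": "-0.07 0 0.22 0 0.03 0; -0.07 0 0.23 0 0.03 0; -0.07 0 0.22 0 0.03 0; -0.07 0 0.22 0 0.03 0"
}}

```text
clock: 23.75
position: [487.0, 22.5, 132.7]
ee_rot: [0.985, 0.108, 0.134, -0.015]
contact_force: [-0.5, -0.1, 1.0]
gripper_width: 25.1
```

```bash
python3 - <<'E'
from h import *
st(); im=leverang()
segs=[]
for th in np.arange(0.185,-0.01,-0.025):
    p,b=tcp_lev(th,y=-1.9); segs.append((p,b,1))
plan(segs)
E
```

```text
t 23.75 E [-76.7  -1.5 132.7] cmdE [-77.   -1.9 132.7] beta -0.27 ztool [ 0.267  0.001 -0.964] y [ 0.001 -1.    -0.   ] F_E [-0.53  0.01  1.  ] M [0.01 0.45 0.13] w 25.1 j [ 0.41  0.14 -0.69  0.11 -0.48  1.29]
red n 127 c [-70.5  -1.3 153. ] angle~ 0.328
-0.06 0 0.18 0 0.025 0; -0.05 0 0.18 0 0.025 0; -0.06 0 0.19 0 0.025 0; -0.06 0 0.18 0 0.025 0; -0.06 0 0.18 0 0.025 0; -0.06 0 0.19 0 0.025 0; -0.05 0 0.18 0 0.025 0; -0.06 0 0.19 0 0.025 0
8 end E [-76.1  -1.9 117.3]
```

The wrist's joint 5 is close to its limit (-0.16). I'll hold the tool orientation for the rest and let the grip pivot in the pads.

```bash
python3 - <<'E'
from h import *
# rewind to actual commanded pose
d=tcp_lev(.21,y=-1.9); save(toW(d[0]),Rt(-.27))
c0=82.5*np.array([-np.cos(.21),np.sin(.21)]); segs=[]
for th in np.arange(.18,-.01,-.03):
    c=82.5*np.array([-np.cos(th),np.sin(th)])-c0
    segs.append(((d[0][0]+c[0],-1.9,d[0][2]+c[1]),-.27,1))
plan(segs)
E
```

```text
-0.11 0 0.22 0 0 0; -0.11 0 0.23 0 0 0; -0.09 0 0.22 0 0 0; -0.09 0 0.23 0 0 0; -0.09 0 0.24 0 0 0; -0.07 0 0.23 0 0 0; -0.07 0 0.24 0 0 0
7 end E [-78.7  -1.9 115.5]
```

{"fn": "move_arm", "kwargs": {
  "deltas": "-0.11 0 0.22 0 0 0; -0.11 0 0.23 0 0 0"
}}

```text
clock: 24.05
position: [486.2, 22.2, 128.5]
ee_rot: [0.985, 0.108, 0.134, -0.015]
contact_force: [-5.7, 1.2, 7.9]
gripper_width: 24.6
```

```bash
python3 - <<'E'
from h import *
st(); im=leverang()
E
```

```text
t 24.05 E [-77.5  -1.7 128.5] cmdE [-78.7  -1.9 115.5] beta -0.27 ztool [ 0.267  0.001 -0.964] y [ 0. -1. -0.] F_E [-5.25  2.42  7.94] M [0.81 0.79 0.3 ] w 24.6 j [ 0.41  0.15 -0.7   0.11 -0.46  1.28]
red n 125 c [-71.5  -0.9 148.8] angle~ 0.27
```

{"fn": "move_arm", "kwargs": {
  "deltas": "-0.07 0 0.22 0 0.02 0; -0.07 0 0.22 0 0.02 0"
}}

```text
clock: 24.35
position: [486.1, 22.2, 123.8]
ee_rot: [0.982, 0.108, 0.154, -0.017]
contact_force: [-5.5, -0.2, 8.0]
gripper_width: 24.5
```

```bash
python3 - <<'E'
from h import *
st(); im=leverang()
cv2.imwrite("pics/s18.png",cv2.resize(im["pixels"][200:320,270:400],None,fx=5,fy=5,interpolation=cv2.INTER_CUBIC))
E
```

```text
t 24.35 E [-77.6  -1.7 123.8] cmdE [-78.7  -1.9 115.5] beta -0.311 ztool [ 0.306  0.001 -0.952] y [ 0. -1. -0.] F_E [-5.41  1.    7.99] M [0.6  0.81 0.24] w 24.5 j [ 0.41  0.14 -0.75  0.16 -0.38  1.23]
red n 128 c [-72.5  -0.9 144.5] angle~ 0.211
```

View pics/s18.png

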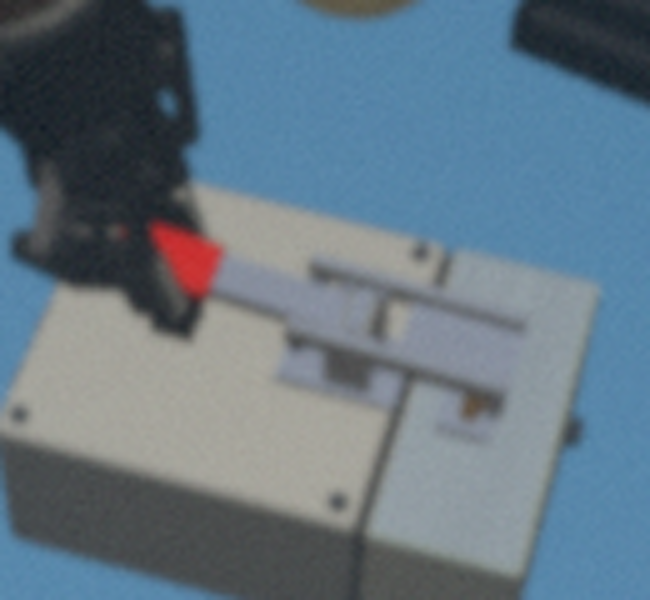

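{"fn": "move_arm", "kwargs": {
  "deltas": "-0.06 0 0.2 0 0.01 0; -0.06 0 0.2 0 0.01 0; 0 0 0 0 0 0"
}}

```text
clock: 24.78
position: [485.9, 22.1, 119.1]
ee_rot: [0.981, 0.108, 0.163, -0.018]
contact_force: [-5.4, 1.9, 4.2]
gripper_width: 24.5
```

```bash
python3 - <<'E'
from h import *
st(); im=leverang()
E
```

```text
t 24.77 E [-77.8  -1.7 119.1] cmdE [-78.7  -1.9 115.5] beta -0.33 ztool [ 0.324  0.    -0.946] y [ 0.001 -1.    -0.   ] F_E [-4.83  3.01  4.24] M [0.93 0.87 0.45] w 24.5 j [ 0.41  0.14 -0.78  0.2  -0.33  1.2 ]
red n 131 c [-73.1  -1.3 140.8] angle~ 0.16
```

{"fn": "move_arm", "kwargs": {
  "deltas": "-0.05 0 0.15 0 0 0; -0.04 0 0.1 0 0 0; 0 0 0 0 0 0"
}}

```text
clock: 25.2
position: [485.6, 22.0, 116.2]
ee_rot: [0.981, 0.108, 0.163, -0.018]
contact_force: [-5.3, 3.4, 3.9]
gripper_width: 24.4
```

```bash
python3 - <<'E'
from h import *
st(); im=leverang()
E
```

```text
t 25.2 E [-78.1  -1.7 116.2] cmdE [-78.7  -1.9 115.5] beta -0.329 ztool [ 0.323  0.    -0.946] y [ 0. -1. -0.] F_E [-4.43  4.5   3.92] M [1.06 1.   0.37] w 24.4 j [ 0.41  0.15 -0.79  0.2  -0.32  1.19]
red n 129 c [-73.4  -0.9 138.2] angle~ 0.125
```

{"fn": "move_arm", "kwargs": {
  "deltas": "-0.04 -0.05 0.1 0 0 0; -0.03 0 0.08 0 0 0; 0 0 0 0 0 0"
}}

```text
clock: 25.62
position: [485.5, 22.1, 114.5]
ee_rot: [0.981, 0.107, 0.163, -0.018]
contact_force: [-3.8, -0.2, 5.7]
gripper_width: 24.9
```

```bash
python3 - <<'E'
from h import *
st(); im=leverang()
E
```

```text
t 25.62 E [-78.2  -1.6 114.5] cmdE [-78.7  -1.9 115.5] beta -0.329 ztool [ 0.323 -0.    -0.946] y [-0. -1. -0.] F_E [-3.79  0.65  5.71] M [0.28 0.9  0.09] w 24.9 j [ 0.41  0.15 -0.79  0.21 -0.31  1.19]
red n 129 c [-73.4  -1.4 136.9] angle~ 0.107
```

{"fn": "move_arm", "kwargs": {
  "deltas": "0 0 0 0 0 0; 0 0 0 0 0 0; 0 0 0 0 0 0",
  "grip": 4.4
}}

```text
clock: 26.05
position: [485.8, 22.3, 114.1]
ee_rot: [0.981, 0.108, 0.163, -0.018]
contact_force: [-0.5, 0.0, -0.6]
gripper_width: 43.9
```

```bash
python3 - <<'E'
from h import *
st(); im=leverang()
cv2.imwrite("pics/s19.png",cv2.resize(im["pixels"][200:320,270:400],None,fx=5,fy=5,interpolation=cv2.INTER_CUBIC))
E
```

```text
t 26.05 E [-77.9  -1.4 114.1] cmdE [-78.7  -1.9 115.5] beta -0.329 ztool [ 0.323  0.    -0.946] y [ 0.001 -1.     0.   ] F_E [-0.5   0.15 -0.61] M [ 0.01  0.65 -0.04] w 43.9 j [ 0.41  0.15 -0.79  0.21 -0.31  1.19]
red n 167 c [-75.5  -2.2 135.7] angle~ 0.089
```

View pics/s19.png

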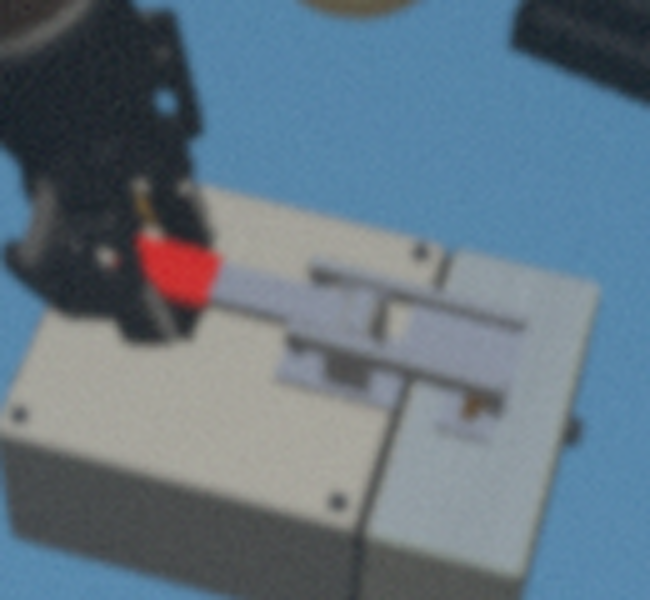

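{"fn": "move_arm", "kwargs": {
  "deltas": "0 0 -1.5 0 0 0; 0 0 -2.5 0 0 0; 0 0 -3 0 -0.05 0; 0 0 -3 0 -0.1 0; 0 0 -3 0 -0.1 0; -2 0 -2 0 -0.05 0; -3 0 0 0 0 0; -3 0 0 0 0 0"
}}

```text
clock: 27.1
position: [370.0, -3.4, 255.3]
ee_rot: [0.994, 0.109, 0.015, -0.002]
contact_force: [-0.9, -0.5, -0.6]
gripper_width: 44.6
```

```bash
python3 - <<'E'
from h import *
st(); im=leverang()
cv2.imwrite("pics/s20.png",cv2.resize(im["pixels"][200:340,255:400],None,fx=4,fy=4,interpolation=cv2.INTER_CUBIC))
P=cloud(im);E=toE(P.reshape(-1,3)).reshape(P.shape)
hs=cv2.cvtColor(im["pixels"],cv2.COLOR_BGR2HSV)
m=((hs[...,0]>172)|(hs[...,0]<6))&(hs[...,1]>120)&(abs(E[...,1])<9)&(E[...,0]>-106)&(E[...,0]<-58)&(E[...,2]>105)
q=E[m]; print(len(q),np.polyfit(q[:,0],q[:,2],1),q[:,0].min(),q[:,0].max())
im=eyes.get_image("top")
cv2.imwrite("pics/t20.png",cv2.resize(im["pixels"][165:300,280:390],None,fx=4.4,fy=4.4,interpolation=cv2.INTER_CUBIC))
P=cloud(im);E=toE(P.reshape(-1,3)).reshape(P.shape)
hs=cv2.cvtColor(im["pixels"],cv2.COLOR_BGR2HSV)
m=((hs[...,0]>172)|(hs[...,0]<6))&(hs[...,1]>150)&(abs(E[...,1])<10)&(E[...,0]>-103)&(E[...,0]<-62)&(E[...,2]>105)
q=E[m]; print(len(q),q.mean(0),np.polyfit(q[:,0],q[:,2],1))
E
```

```text
t 27.1 E [-196.5   -1.5  255.3] cmdE [-78.7  -1.9 115.5] beta -0.029 ztool [ 0.029  0.    -1.   ] y [ 0. -1. -0.] F_E [-1.02 -0.28 -0.62] M [ 0.02  0.07 -0.01] w 44.6 j [ 0.44 -0.11 -0.53  0.01 -1.13  1.34]
red n 210 c [-81.1  -3.4 134.3] angle~ 0.066
141 [-2.13043064e-02  1.33138874e+02] -102.52415628078805 -60.92423991658392
159 [-82.60534079  -0.48057969 134.36258043] [1.02251624e-03 1.34447046e+02]
```

View pics/s20.png

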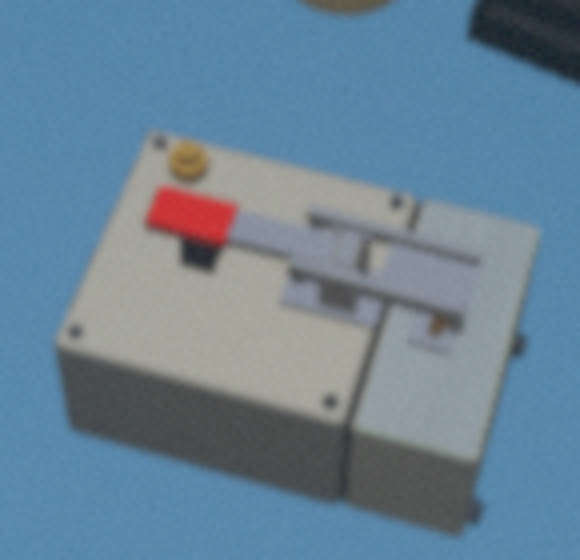

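View pics/t20.png

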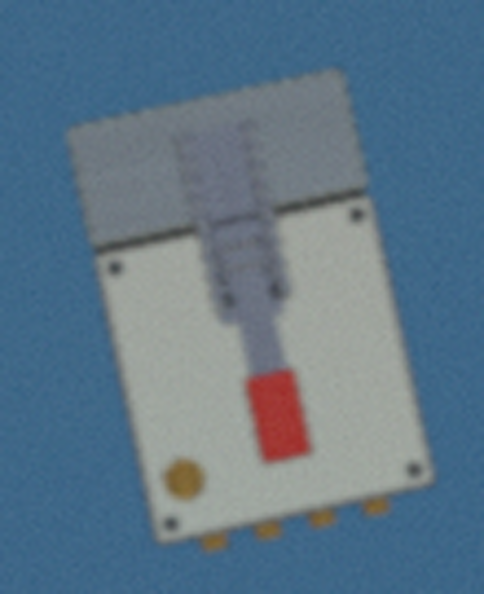

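The grip's upper face is at z = 134.4 mm and level (134 expected), so the lever is home. The cover gap has visibly narrowed, the hook is on the keeper and the plug hasn't moved.

```bash
python3 - <<'E'
from h import *
arm.job_done(); st()
E
```

```text
the job is handed in; nothing more can be done
the job is handed in; nothing more can be done
```

The latch is closed and the job is handed in, with the arm well clear of everything; the last clock reading was about 27 s of the 72 s allowed.

**What I did:**
- I raised the lever to about 1.7 rad and pressed the claw down until I felt the keeper, at about 7 N.
- I gripped the claw across its cheeks and drew it back until the hook bit. It took about 7 N of pull, and the last two small steps hardly moved it. Then I let go.
- I gripped the lever and guided it over centre and down, with at most about 10 N on the wrist at each reading. I let go within a few hundredths of a radian of home.

**Last checks:**
- **Lever:** the grip's upper face is at z = 134.4 mm against 134 expected. The top camera shows it level; the scene camera fit gave about 0.02 rad.
- **Cover:** the gap is narrower, and the far edge has moved in by roughly 2.5 mm, judged only from the pictures.
- **Hook and bystanders:** the hook still sits on the keeper. The plug is where it was; I did not re-measure the other bystanders, but the arm did not go near them.

**Not as planned:**
- Wrist joint 5 came near its limit at the end of the lever swing, so I mostly held the tool's angle there and let the grip pivot in the pads.
- The keeper was about 3 mm lower than nominal, at the edge of its adjustment range.
- While I held the claw and the lever, there were side forces of up to about 5 N.

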